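# Recharge the spectrometer's purge-air dryer

## Robot

A 6-joint arm with a two-finger parallel gripper is mounted at the origin on the work surface. World frame = base frame: x ahead of the robot, y to its left, z up, the work surface at z = 0. Lengths are in m, angles in degrees, forces in N, time in s.
With the tool pointing down it reaches from about 0.35 to 0.725 m from the base axis. Payload 4.3 kg.
Tool frame: the origin (TCP) lies on the centre line of the jaws, within the pads' length; the fingertips stand 11 mm ahead of it and the grasp point (between the pads) lies 8 mm behind it; z points along the fingers, y is the line along which they close (so a half turn about z gives the same grasp; the last joint's range is limited). The gripper opens to 85 mm and grips with 20 to 120 N. Pads are 22 mm wide; open, the fingers measure 114 mm over their backs; the gripper's body (76 mm by 85 mm) begins 54 mm behind the grasp point. The pads swing forward as they close: fully open they stand 13 mm farther back than shut.
Start: joints at [-79.601, 21.618, 4.641, 73.018, 0, 83.68], TCP at [0.165, -0.551, 0.217] pointing down, gripper open.
Joint ranges: [-156.06, 156.06], [-48.1, 94.91], [-58.44, 69.94], [-101.28, 121.22], [-78.64, 73.56], [-180, 180]. Speed limits (degrees/s): [147.25, 147.25, 180, 180, 180, 180].

## Interface

Orientations are given as a 3x3 rotation matrix whose columns are the frame's x, y, z axes.
In Python, from workcell import state, camera, camera_params, close_job gives the robot as it stands. The module is installed in compiled form; this text tells all that it offers.
- The arm moves only by the shell command python3 -m crank 'ROWS' [FORCE]. ROWS is JSON, a list of rows, each a list of 5 numbers: the shift along the tool's x, y, z in cm, then the turn about the tool's z in rad, then the finger opening in cm, from 0 to 8.54. A call has 1 to 8 rows; each row is the pose to reach, as a shift and turn from the pose commanded when the call began, along the tool's axes at that moment; what a row does not reach only later rows make up. A row lasts 1/10 s, in which the tool goes at most 50 mm and 8.59 degrees, less where a joint would pass 70% of its speed; a pose out of reach is approached as far as the arm can. A call with a gripper value outside its range is refused whole. The fingers move at their own pace and stop on an object; FORCE is the grip in N (left out, the last holds). Time passes only in rows, so rows that repeat a pose let the fingers close. It gives the time, the measured TCP pose, the force, the opening and the grip force at its end, in the units of the state.
- state(): the state, without advancing time (a new reading comes with each control period).
- camera(name): name is "scene" or "top" or "wrist"; returns (picture, depth): 420x560x3 uint8, red, green, blue; 420x560 float32, m along the optical axis (not along the pixel's ray), 0 where there is no reading.
- camera_params(name): a dict with "intrinsics" (3x3 intrinsics, pixels), "position" and "rotation" of the camera in the world. Camera axes: x right, y up, looking along -z (the intrinsics and any distortion apply to the point x, -y, -z); pixel columns grow to the right and rows downward; lengths in m; the calibration is good to about 2 mm. A picture is of the moment at which its call begins: read the wrist's pose just before it. camera_params takes no time and is no camera call; for the wrist camera it gives the pose at the moment of the call.
- close_job(): hands the job in; it is judged then, once.
The state is a dict: "clock": time; "q": joint angles; "dq": joint speeds; "effort": joint torques, N m; "tool_pos": TCP position; "ee_rot": TCP orientation; "wrist_force": force on the tool from outside, world axes, zero at the start; "torque": the same for the moment, N m; "grip_width": finger opening in m; "grasp_force": force on a finger pad.
Only numpy, scipy, OpenCV 4.12 (cv2) and the standard library are available. Lean on these libraries where they do the work, as an engineer would, in place of code of your own. Each camera call takes 0.05 s, during which the arm holds its last target. There are 200 camera calls.

## Task

Recharge the purge-air dryer: lift each spent desiccant cartridge out of its open pot and stand it in the steel tray, and stand every fresh cartridge from the bench upright in an empty bay of the pot. Then put the cap on the neck, turn it backward (anticlockwise) until it drops past the thread starts, and screw it forward (clockwise) fully home. Only then restart the dryer by pressing the square key, the bar-shaped key and the round key right down, one at a time in that order; leave the bottle, the beaker and the jar standing.

Things in the scene. Friction and masses are not known exactly. Their poses are not given: they have to be found in the camera images.
- dryer: Purge-air dryer, a low white housing 200 (x) x 340 (y) x 63 mm high, fixed to the bench. Origin on its underside; in its frame the housing reaches x -100 to 100 and y -165 to 175 mm, the axis of the round pot is at (0, 85) mm and the three keys stand in a row at y = -115 mm.
- pot_floor (a point): Centre of the pot's inner floor, 12 mm above the bench; axes as the dryer's. The pot is round, 58 mm inner radius; a cross of 3 mm sheet, 50 mm high, along its x and y axes makes four bays. Each bay's middle is 24.5 mm along x and 24.5 mm along y (either sign) from the centre; a cartridge has about 4 mm of play all round in it.
- pot_rim (a point): Centre of the pot's rim, 94 mm above the bench, 82 mm above the pot's floor, 31 mm above the deck; axes as the dryer's. The neck (62 mm outer radius) carries a coarse right-hand thread on its outside: see thread_start.
- thread_start (a point): Blunt start of one of three equal thread rails, 120 degrees apart round the neck, out to 70 mm radius. From its start a rail runs 84 degrees clockwise (from above) to an upright stop rib 13 degrees wide, which also stands 14 mm above the rail; then a gap of 23 degrees to the next start. Rail tops are level, 6 mm below the rim (height of this point); the groove beneath falls 8 mm clockwise.
- cap: Grey screw cap, 151 mm across, 49 mm high, with a grip bar on top 80 long x 16 thick x 25 mm high along its x axis; 74 mm high in all, about 0.3 kg, on the bench at the start. Origin: centre of its lower edge, z up. Its origin is 8.5 mm below pot_rim when it lies on the rails, 19.5 mm below once dropped into the gaps (if free to fall), 27.3 mm below when home. Turns easily, about 0.15 N m.
- cap_lug (a point): Inner tip of one of three lugs inside the cap's skirt, 120 degrees apart, this one towards the cap's +x; 5 mm thick, 5 mm above the lower edge, at 63.5 mm radius (skirt inside: 72 mm radius, 43 mm deep). On the rails the ribs let the cap turn only backward, at most 82 degrees; from the gap 80 to 103 degrees clockwise bring it home against the ribs.
- cap_bar (a point): Middle of the cap's grip bar, 62 mm above the cap's lower edge, on its axis; the bar's top is 12 mm higher.
- cartridge1: Fresh desiccant cartridge: aluminium can 36 mm diameter (foot 38 mm) and 62 mm high, with a black round pull stem of 14 mm diameter on top, 30 mm long; 92 mm high in all, about 0.16 kg, weighted foot. Origin: centre of its underside; z along its axis. Stands on the bench at the start; may be absent.
- cartridge2: Fresh desiccant cartridge: aluminium can 36 mm diameter (foot 38 mm) and 62 mm high, with a black round pull stem of 14 mm diameter on top, 30 mm long; 92 mm high in all, about 0.16 kg, weighted foot. Origin: centre of its underside; z along its axis. Stands on the bench at the start; may be absent.
- cartridge3: Fresh desiccant cartridge: aluminium can 36 mm diameter (foot 38 mm) and 62 mm high, with a black round pull stem of 14 mm diameter on top, 30 mm long; 92 mm high in all, about 0.16 kg, weighted foot. Origin: centre of its underside; z along its axis. Stands on the bench at the start; may be absent.
- cartridge4: Fresh desiccant cartridge: aluminium can 36 mm diameter (foot 38 mm) and 62 mm high, with a black round pull stem of 14 mm diameter on top, 30 mm long; 92 mm high in all, about 0.16 kg, weighted foot. Origin: centre of its underside; z along its axis. Stands on the bench at the start; may be absent.
- spent1: Spent desiccant cartridge, of the same shape, size and origin as the fresh ones, standing in a bay of the pot at the start (stem top 10 mm above the rim); may be absent (one or two are there).
- spent2: Spent desiccant cartridge, of the same shape, size and origin as the fresh ones, standing in a bay of the pot at the start (stem top 10 mm above the rim); may be absent (one or two are there).
- tray_in (a point): Centre of the inner floor of an open steel tray, 150 (x) x 110 (y) mm outside, 22 mm high, walls and floor 4 mm thick, fixed to the bench; axes along the tray's sides.
- square_key_top (a point): Middle of the top face of the square white key, 27 x 27 mm, the farthest of the three at the dryer's x = 55 mm, 75 mm above the bench when up.
- bar_key_top (a point): Middle of the top face of the bar-shaped white key, 16 x 44 mm, the nearest at the dryer's x = -55 mm, 75 mm above the bench when up.
- round_key_top (a point): Middle of the top face of the round white key, 28 mm diameter, the middle one at the dryer's x = 0, 75 mm above the bench when up.
- square_key (a joint): How far the square key is pressed: 0 up to 0.005 m right down. Spring: starts to move at about 1.2 N, right down at 4 N; springs back.
- bar_key (a joint): How far the bar key is pressed: 0 up to 0.005 m right down. Spring: starts to move at about 1.2 N, right down at 4 N; springs back.
- round_key (a joint): How far the round key is pressed: 0 up to 0.005 m right down. Spring: starts to move at about 1.2 N, right down at 4 N; springs back.
- solvent: Amber bottle, 64 mm diameter, 130 mm high, a bystander. Origin: centre of its underside.
- beaker: Glass beaker, 68 mm diameter, 85 mm high, a bystander. Origin: centre of its underside.
- salt_jar: White jar, 60 mm diameter, 70 mm high, a bystander. Origin: centre of its underside.
Things that resemble listed ones, but are neither listed nor needed, are in the scene too. What is shaped like the cap but blue is not meant.

How it is judged:
By the outcome, as a careful person would: the job done as asked, in the order asked, and still so for the second after the job is handed in, with the robot touching nothing.
Of cartridge1, cartridge2, cartridge3, cartridge4 only 2 to 4 are there at a start; the rules pass over those that are not, and their reading is None.
Of spent1, spent2 only 1 to 2 are there at a start; the rules pass over those that are not, and their reading is None.
At some moment in a run one of cartridge1, cartridge2, cartridge3, cartridge4, cap may be knocked a few centimetres aside while the robot is not near it.
It also fails if it takes over 210 s, if anything falls off the work surface, if the arm or the gripper's body presses on something with over 40 N, if the wrist force passes 120 N, or if a joint passes its speed limit or range.

## Working session

There is one attempt and no reset: what is moved stays moved. The work goes in short steps, Python scripts to look and compute and a shell command to move; the robot and the scene stay as the last step left them, time stands still between calls to the robot, and variables do not carry over. Pictures are saved under pics/ and viewed, at most 14 in all, crops included, and the job is handed in when it is done.

```bash
mkdir -p pics; ls; cat > h.py <<'E'
import numpy as np, cv2
from workcell import state, camera, camera_params
def snap(n,f=None):
    p=camera_params(n); im,d=camera(n)
    if f: cv2.imwrite('pics/'+f,cv2.cvtColor(im,cv2.COLOR_RGB2BGR))
    return im,d,p
def ray(p,u,v):
    K=np.array(p['intrinsics']);R=np.array(p['rotation'])
    x=(u-K[0,2])/K[0,0];y=(v-K[1,2])/K[1,1]
    return np.array(p['position']),R@np.array([x,-y,-1.])
def onplane(p,u,v,z):
    o,d=ray(p,u,v); return o+d*(z-o[2])/d[2]
def pt(p,u,v,dep):
    o,d=ray(p,u,v); return o+d*dep
def cloud(p,d):
    K=np.array(p['intrinsics']);R=np.array(p['rotation'])
    v,u=np.mgrid[:d.shape[0],:d.shape[1]]
    c=np.stack([(u-K[0,2])/K[0,0]*d,-(v-K[1,2])/K[1,1]*d,-d],-1)
    return c@R.T+np.array(p['position'])
E
python3 - <<'E'
from h import *
for n in('top','scene'):
    im,d,p=snap(n,n+'1.png'); np.savez(n+'1.npz',im=im,d=d); print(n,p)
s=state(); print(s['tool_pos'],s['ee_rot'],s['clock'])
E
```

```text
pics
top {'intrinsics': array([[433.35268029,   0.        , 276.2989608 ],
       [  0.        , 433.35268029, 212.76264183],
       [  0.        ,   0.        ,   1.        ]]), 'position': array([0.42118286, 0.04316886, 1.39138329]), 'rotation': array([[-0.00639614,  0.99737918, -0.0720684 ],
       [-0.99995269, -0.00585112,  0.00777107],
       [ 0.00732902,  0.0721147 ,  0.99736942]])}
scene {'intrinsics': array([[410.37519386,   0.        , 282.87571766],
       [  0.        , 410.37519386, 211.89392406],
       [  0.        ,   0.        ,   1.        ]]), 'position': array([0.98582635, 0.67959493, 0.80889117]), 'rotation': array([[-0.80793503, -0.39957964,  0.43310172],
       [ 0.58915981, -0.53343545,  0.60690802],
       [-0.01147628,  0.74550838,  0.66639745]])}
[ 0.16532858 -0.55008933  0.21575628] [[ 9.57718036e-01  2.87708301e-01 -3.12564616e-04]
 [ 2.87708387e-01 -9.57716362e-01  1.80362120e-03]
 [ 2.19568544e-04 -1.81728801e-03 -9.99998325e-01]] 0.1
```

View pics/top1.png

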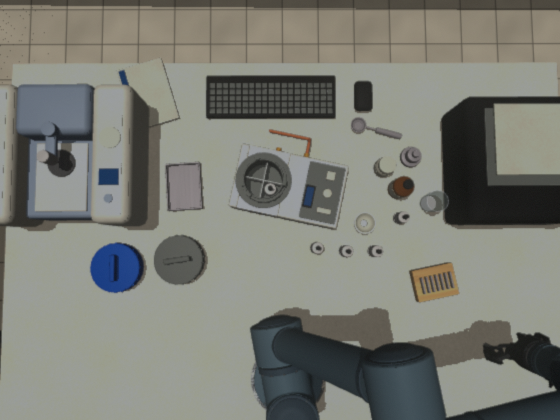

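View pics/scene1.png

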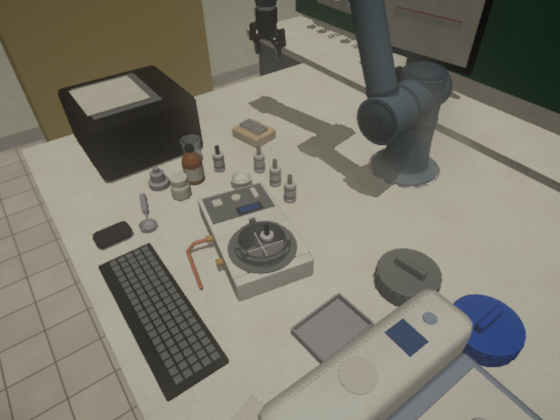

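```bash
python3 - <<'E'
from h import *
im=cv2.imread('pics/top1.png')
a=cv2.resize(im[130:290,225:445],None,fx=3.6,fy=3.6,interpolation=cv2.INTER_CUBIC)
cv2.imwrite('pics/crop1.png',a)
E
```

```text
(no output)
```

View pics/crop1.png

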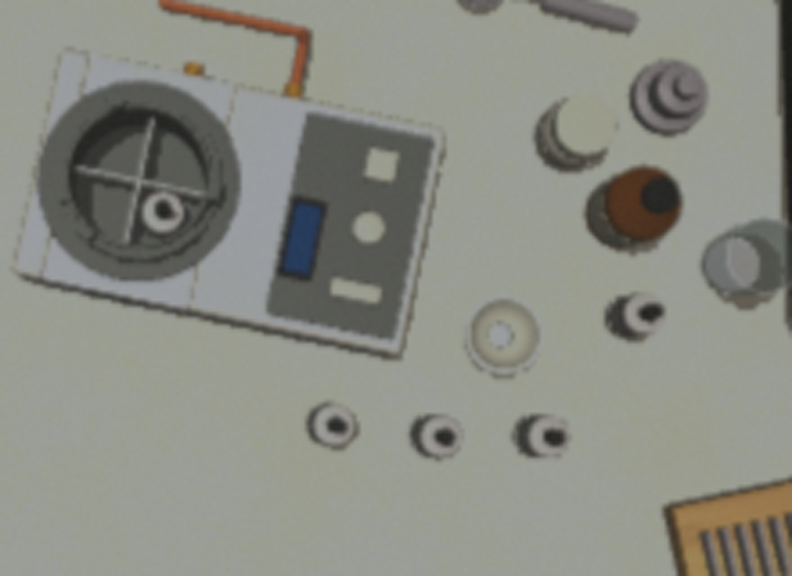

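```bash
python3 - <<'E'
from h import *
f=np.load('top1.npz'); p=camera_params('top'); c=cloud(p,f['d'])
def reg(u0,v0,r,z0,z1):
    w=c[v0-r:v0+r+1,u0-r:u0+r+1].reshape(-1,3); w=w[(w[:,2]>z0)&(w[:,2]<z1)]; return w
for n,u,v in(('c1',317,247),('c2',347,251),('c3',376,251),('c4',402,217),('sp',270,188)):
    w=reg(u,v,9,.083 if n!='sp' else .096,.12); print(n,len(w),w.mean(0).round(4),np.ptp(w,axis=0).round(3))
w=reg(264,180,34,.086,.100); 
A=np.c_[2*w[:,:2],np.ones(len(w))];s=np.linalg.lstsq(A,(w[:,:2]**2).sum(1),rcond=None)[0];print('pot',s[:2],np.sqrt(s[2]+s[0]**2+s[1]**2),w[:,2].mean())
for n,u,v in(('sq',331,176),('rd',327,193),('bar',324,210)):
    print(n,onplane(p,u,v,.075).round(4),c[v,u].round(4))
w=reg(178,260,28,.06,.085); q=w-w.mean(0); e=np.linalg.svd(q[:,:2],full_matrices=0)[2][0]
print('capbar',w.mean(0),np.ptp(w,axis=0),np.degrees(np.arctan2(e[1],e[0])))
w=reg(178,260,30,.035,.06);print('cap',w.min(0)+np.ptp(w,axis=0)/2,np.ptp(w,axis=0))
for u,v in((168,164),(200,162),(203,209),(168,211)): print('tray',onplane(p,u,v,.022).round(4))
for u,v in((243,145),(348,164),(336,228),(230,205)): print('dry',onplane(p,u,v,.063).round(4))
E
```

```text
c1 17 [ 0.4101 -0.092   0.0928] [0.009 0.011 0.01 ]
c2 18 [ 0.4    -0.1832  0.0931] [0.012 0.012 0.012]
c3 20 [ 0.3993 -0.2742  0.0926] [0.012 0.013 0.016]
c4 21 [ 0.5036 -0.3579  0.0921] [0.012 0.012 0.012]
sp 26 [0.5861 0.0503 0.1028] [0.036 0.033 0.013]
pot [0.61958096 0.07269389] 0.06315615319975056 0.09199883867773341
sq [ 0.6284 -0.1356  0.075 ] [ 0.6282 -0.1355  0.076 ]
rd [ 0.576  -0.1225  0.075 ] [ 0.576  -0.1226  0.0749]
bar [ 0.5239 -0.1126  0.075 ] [ 0.524  -0.1128  0.0735]
capbar [0.37677296 0.33540174 0.07448443] [0.13639321 0.079373   0.021441  ] 99.6335494206177
cap [0.37575066 0.33554888 0.04754921] [0.15094821 0.1507845  0.02435906]
tray [0.678  0.3768 0.022 ]
tray [0.684  0.2749 0.022 ]
tray [0.5334 0.2645 0.022 ]
tray [0.5277 0.3751 0.022 ]
dry [0.7288 0.1349 0.063 ]
dry [ 0.6675 -0.1906  0.063 ]
dry [ 0.4692 -0.1501  0.063 ]
dry [0.5419 0.175  0.063 ]
```

```bash
cat >> h.py <<'E'
def plan(x,y,z,a=None):
    "shift in tool axes (cm) and turn (rad) from present to TCP x,y,z, tool-x yaw a (deg)"
    s=state(); R=np.array(s['ee_rot']); d=R.T@(np.array([x,y,z])-s['tool_pos'])*100
    a0=np.degrees(np.arctan2(R[1,0],R[0,0])); t=0 if a is None else -np.radians((a-a0+180)%360-180)
    print('now',np.round(s['tool_pos'],4),'yaw %.1f q1 %.0f q6 %.0f t %.1f'%(a0,s['q'][0],s['q'][5],s['clock']),'w %.4f'%s['grip_width'])
    print('shift',d.round(2),'turn',round(float(t),3),'rows>=',int(np.ceil(max(np.linalg.norm(d)/5,abs(t)/.15))))
E
python3 -c "
from h import *
plan(.54,.0,.30,-147.5)"
```

```text
now [ 0.1653 -0.5501  0.2158] yaw 16.7 q1 -80 q6 84 t 0.1 w 0.0852
shift [ 51.71 -41.92  -8.34] turn 2.866 rows>= 20
```

```bash
python3 -m crank '[[3,-3,-6,-0.15,3],[8,-7,-8,-0.3,3],[12,-10,-8.3,-0.45,3],[16,-13,-8.3,-0.6,3],[20,-16,-8.3,-0.75,3],[24,-19,-8.3,-0.9,3],[28,-22,-8.3,-1.05,3],[32,-25,-8.3,-1.2,3]]' 60; python3 -c "
from h import *
plan(.54,.0,.30,-147.5)"
```

```text
clock: 0.9
tool_pos: [0.3801, -0.2451, 0.2994]
ee_rot: [[0.073, 0.997, -0.0], [0.997, -0.073, 0.0], [0.0, -0.0, -1.0]]
wrist_force: [1.3, -0.8, 0.3]
grip_width: 0.03
grasp_force: 0.0
now [ 0.3801 -0.2451  0.2994] yaw 85.8 q1 -41 q6 53 t 0.9 w 0.0300
shift [25.61 14.15 -0.07] turn -2.211 rows>= 15
```

```bash
python3 -m crank '[[3,2,0,-0.15,3],[6,4,0,-0.3,3],[10,6,0,-0.45,3],[14,8,0,-0.6,3],[18,10,0,-0.75,3],[22,12,0,-0.9,3],[25.6,14.2,0,-1.05,3],[25.6,14.2,0,-1.2,3]]' >/dev/null; python3 -m crank '[[0,0,0,-0.15,3],[0,0,0,-0.3,3],[0,0,0,-0.45,3],[0,0,0,-0.6,3],[0,0,0,-0.75,3],[0,0,0,-0.9,3],[0,0,0,-1.01,3],[0,0,0,-1.01,3]]' >/dev/null; python3 - <<'E'
from h import *
plan(.5904,.0541,.20,-147.5)
im,d,p=snap('wrist','w1.png'); np.savez('w1.npz',im=im,d=d,**p)
print(p['position'],np.array(p['rotation']).round(2).tolist())
E
```

```text
now [ 0.541 -0.003  0.299] yaw -147.9 q1 -7 q6 -39 t 2.5 w 0.0299
shift [-7.23  2.2   9.89] turn -0.007 rows>= 3
[ 0.4734308  -0.04435164  0.45515427] [[-0.53, -0.81, -0.26], [0.85, -0.5, -0.16], [0.0, -0.31, 0.95]]
```

View pics/w1.png

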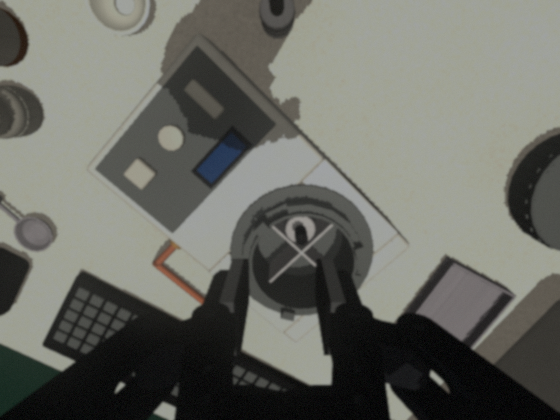

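```bash
python3 - <<'E'
from h import *
f=np.load('w1.npz'); p=f; c=cloud(p,f['d'])
P=np.array([.6196,.0727])
rel=c[...,:2]-P; r=np.hypot(rel[...,0],rel[...,1]); th=np.degrees(np.arctan2(rel[...,1],rel[...,0]))
m=(c[...,2]>.088)&(c[...,2]<.0965)&(r<.07)&(r>.05)
w=c[m];A=np.c_[2*w[:,:2],np.ones(len(w))];s=np.linalg.lstsq(A,(w[:,:2]**2).sum(1),rcond=None)[0];print('pot',s[:2],np.sqrt(s[2]+s[0]**2+s[1]**2),len(w),np.median(w[:,2]))
m=(c[...,2]>.098)&(c[...,2]<.115)&(r<.045); w=c[m]; print('stem',len(w),w.mean(0),np.ptp(w,axis=0))
print('stem ray',onplane(p,303,228,.1045))
v,u=np.mgrid[:420,:560]
h,_=np.histogram(0,1)
for t in range(-180,180,6):
    k=(th>=t)&(th<t+6)&(r>.063)&(r<.0705)&(c[...,2]>.06)&(c[...,2]<.12)
    if k.sum()>3: print(t,k.sum(),np.percentile(c[k][:,2],[10,50,90]).round(3),end=' | ')
im=cv2.cvtColor(f['im'],cv2.COLOR_RGB2BGR)
cv2.imwrite('pics/w1c.png',cv2.resize(im[175:325,220:390],None,fx=4,fy=4,interpolation=cv2.INTER_CUBIC))
E
```

```text
pot [0.61762773 0.07283252] 0.06033854728426627 1225 0.09245256998423285
stem 131 [0.589296   0.05235428 0.10220322] [0.01332868 0.01376161 0.00653921]
stem ray [0.57704598 0.04709244 0.1045    ]
-180 46 [0.079 0.087 0.088] | -174 59 [0.071 0.086 0.088] | -168 73 [0.07  0.086 0.088] | -162 60 [0.073 0.086 0.088] | -156 57 [0.074 0.087 0.088] | -150 75 [0.068 0.086 0.088] | -144 76 [0.07  0.086 0.087] | -138 65 [0.069 0.077 0.087] | -132 51 [0.067 0.075 0.077] | -126 54 [0.066 0.075 0.077] | -120 53 [0.067 0.075 0.077] | -114 96 [0.069 0.081 0.101] | -108 83 [0.068 0.096 0.101] | -102 67 [0.067 0.092 0.101] | -96 35 [0.066 0.084 0.087] | -90 46 [0.066 0.086 0.088] | -84 48 [0.066 0.086 0.088] | -78 38 [0.066 0.087 0.088] | -72 31 [0.066 0.087 0.087] | -66 20 [0.066 0.086 0.087] | -42 5 [0.087 0.087 0.087] | -36 19 [0.087 0.087 0.088] | -30 22 [0.086 0.087 0.088] | -24 23 [0.086 0.087 0.088] | -18 24 [0.086 0.087 0.088] | 6 18 [0.084 0.092 0.1  ] | 12 29 [0.1   0.101 0.102] | 18 26 [0.1   0.101 0.102] | 24 13 [0.086 0.088 0.101] | 30 18 [0.086 0.087 0.088] | 36 19 [0.086 0.087 0.088] | 42 20 [0.086 0.087 0.088] | 48 4 [0.086 0.087 0.088] | 96 10 [0.086 0.087 0.088] | 102 32 [0.086 0.087 0.088] | 108 14 [0.076 0.076 0.085] | 114 17 [0.075 0.077 0.092] | 126 8 [0.099 0.1   0.101] | 132 40 [0.1   0.101 0.102] | 138 82 [0.088 0.099 0.101] | 144 35 [0.086 0.087 0.088] | 150 38 [0.086 0.087 0.089] | 156 40 [0.086 0.087 0.088] | 162 43 [0.086 0.087 0.088] | 168 46 [0.085 0.087 0.089] | 174 52 [0.072 0.087 0.088] |
```

View pics/w1c.png

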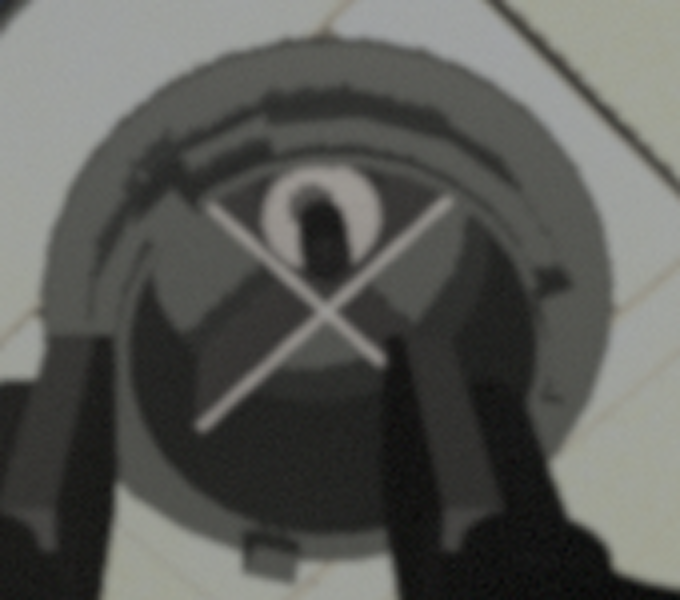

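```bash
python3 -c "
from h import *
plan(.5895,.0535,.091,-147.5)"
python3 -m crank '[[-3,1,4,0,3],[-5.5,1.8,8,0,3],[-7.1,2.25,12,0,3],[-7.1,2.25,15,0,3],[-7.1,2.25,15,0,3]]'
python3 -c "
from h import *
plan(.5895,.0535,.091,-147.5)"
```

```text
now [ 0.541  -0.003   0.2991] yaw -148.0 q1 -7 q6 -39 t 2.5 w 0.0301
shift [-7.12  2.21 20.8 ] turn -0.009 rows>= 5
clock: 3.05
tool_pos: [0.5854, 0.0543, 0.1441]
ee_rot: [[-0.848, -0.53, -0.011], [-0.53, 0.848, -0.0], [0.009, 0.006, -1.0]]
wrist_force: [-1.5, 0.5, -0.5]
grip_width: 0.0299
grasp_force: 0.0
now [0.5854 0.0543 0.1441] yaw -148.0 q1 -1 q6 -33 t 3.0 w 0.0299
shift [-0.36 -0.31  5.31] turn -0.008 rows>= 2
```

```bash

python3 -m crank '[[0,0,2,0,3],[0,0,4,0,3],[0,0,4,0,3],[0,0,4,0,3]]'
python3 -c "
from h import *
plan(.5895,.0535,.091,-147.5)"
```

```text
clock: 3.45
tool_pos: [0.5899, 0.0535, 0.1111]
ee_rot: [[-0.848, -0.53, 0.001], [-0.53, 0.848, -0.0], [-0.001, -0.001, -1.0]]
wrist_force: [0.5, -0.3, 0.7]
grip_width: 0.03
grasp_force: 0.0
now [0.5899 0.0535 0.1111] yaw -148.0 q1 -1 q6 -33 t 3.5 w 0.0300
shift [0.04 0.02 2.01] turn -0.008 rows>= 1
```

```bash

python3 -m crank '[[0,0,1,0,3],[0,0,2,0,3],[0,0,2,0,3],[0,0,2,0,0.8],[0,0,2,0,0.8],[0,0,2,0,0.8],[0,0,2,0,0.8],[0,0,2,0,0.8]]' 60
python3 -c "
from h import *
plan(.58,.315,.22,-170)"
```

```text
clock: 4.25
tool_pos: [0.5896, 0.0538, 0.0897]
ee_rot: [[-0.847, -0.531, 0.0], [-0.531, 0.847, -0.0], [-0.0, -0.0, -1.0]]
wrist_force: [0.2, 0.7, 0.3]
grip_width: 0.008
grasp_force: 0.5
now [0.5896 0.0538 0.0897] yaw -147.9 q1 -1 q6 -33 t 4.2 w 0.0080
shift [-13.07  22.63 -13.04] turn 0.386 rows>= 6
```

```bash

python3 -m crank '[[0,0,0,0,3],[0,0,0,0,3],[0,0,-5,0,3],[0,0,-6,0,3],[0,0,-6,0,3]]' >/dev/null; python3 - <<'E'
from h import *
plan(.58,.315,.22,-170)
im,d,p=snap('wrist','w2.png'); np.savez('w2.npz',im=im,d=d,**p)
E
```

```text
now [0.5916 0.0537 0.152 ] yaw -147.9 q1 -1 q6 -33 t 4.8 w 0.0301
shift [-12.93  22.73  -6.81] turn 0.386 rows>= 6
```

View pics/w2.png

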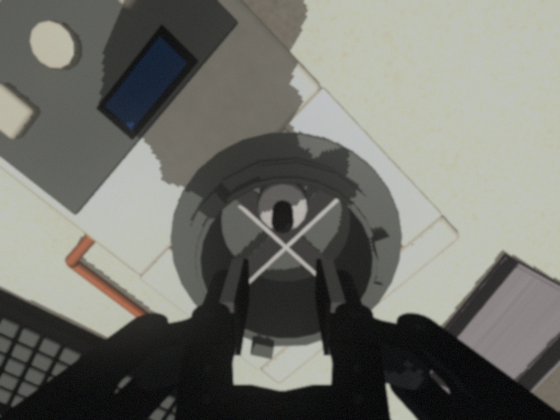

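```bash
python3 - <<'E'
from h import *
f=np.load('w2.npz'); c=cloud(f,f['d'])
w=c[190:245,265:302].reshape(-1,3)
for z0,z1 in((.07,.08),(.08,.095),(.097,.105),(.105,.115)):
    k=w[(w[:,2]>z0)&(w[:,2]<z1)]; print(z0,len(k),k.mean(0).round(4) if len(k) else '',np.ptp(k,axis=0).round(3) if len(k) else '')
k=w[(w[:,2]>.098)]; print((k[:,:2].min(0)+k[:,:2].max(0))/2)
s=state(); R=np.array(s['ee_rot']); print('in tool',R.T@(np.array([*k[:,:2].mean(0),.104])-s['tool_pos'])*100)
print(np.array(f['intrinsics']).round(1).tolist())
for n in [(284,230),(284,225),(284,215),(284,205)]: print(n,c[n[1],n[0]].round(4))
E
```

```text
0.07 895 [0.5865 0.0524 0.0731] [0.035 0.034 0.01 ]
0.08 144 [0.5852 0.0504 0.0874] [0.01  0.013 0.015]
0.097 396 [0.5888 0.0525 0.1023] [0.013 0.014 0.008]
0.105 0  
[0.55949323 0.03614151]
in tool [ 3.69882933e-01 -4.52037608e-03  4.61869570e+00]
[[353.6, 0.0, 281.9], [0.0, 353.6, 207.1], [0.0, 0.0, 1.0]]
(284, 230) [0.5925 0.0566 0.1026]
(284, 225) [0.5898 0.0549 0.1023]
(284, 215) [0.5841 0.0513 0.1026]
(284, 205) [0.5833 0.0508 0.0854]
```

```bash
python3 - <<'E'
from h import *
f=np.load('w2.npz'); c=cloud(f,f['d']); d=f['d']
T=np.array([.5916,.0537,.152]); R=np.array(state()['ee_rot'])
rel=(c-T)@R*100
for u,v in((238,265),(240,280),(243,300),(238,330),(325,265),(327,290),(330,330),(215,330)): print((u,v),rel[v,u].round(2),d[v,u])
m=(d>0)&(rel[...,2]<2.5)&(rel[...,2]>-3)&(abs(rel[...,1])<6); w=rel[m]
for z0 in np.arange(-3,2.5,.5):
    k=w[(w[:,2]>=z0)&(w[:,2]<z0+.5)]
    if len(k): print(z0,len(k),k[:,0].min().round(2),k[:,0].max().round(2),np.abs(k[:,1]).min().round(2),k[:,1].min().round(2),k[:,1].max().round(2))
E
```

```text
(238, 265) [ 1.12 -1.74 -2.35] 0.14718585
(240, 280) [ 1.18 -1.51 -3.68] 0.13432075
(243, 300) [ 0.29 -1.43 -3.66] 0.13731433
(238, 330) [ 0.09 -1.44 -5.21] 0.12316007
(325, 265) [ 1.15  1.87 -2.4 ] 0.14651513
(327, 290) [ 1.2   1.71 -4.42] 0.12714568
(330, 330) [ 0.25  1.73 -5.43] 0.12049465
(215, 330) [ 1.27 -1.89 -6.76] 0.104805835
-3.0 486 -1.08 1.2 1.42 -2.79 2.95
-2.5 417 -1.06 1.23 1.42 -2.78 2.84
-2.0 171 -1.01 1.19 1.42 -2.32 2.2
-1.5 13 -0.03 0.43 1.43 -1.45 1.58
```

```bash

python3 -m crank '[[0,0,3,0,3],[0.1,0,5,0,3],[0.1,0,6.5,0,3],[0.1,0,7,0,3],[0.1,0,7.3,0,3],[0.1,0,7.3,0,3]]' 60
python3 - <<'E'
from h import *
T=np.array(state()['tool_pos']);R=np.array(state()['ee_rot'])
im,d,p=snap('wrist','w3.png'); c=cloud(p,d); rel=(c-T)@R*100
m=(d>0)&(rel[...,2]<2.5)&(rel[...,2]>-3)&(abs(rel[...,1])<6)&(abs(rel[...,0])<1.5); w=rel[m]
for z0 in np.arange(-3,2.5,.5):
    k=w[(w[:,2]>=z0)&(w[:,2]<z0+.5)]
    if len(k): print(z0,len(k),k[:,0].min().round(2),k[:,0].max().round(2),np.abs(k[:,1]).min().round(2),k[:,1].min().round(2),k[:,1].max().round(2))
print(T,state()['wrist_force'])
cv2.imwrite('pics/w3.png',cv2.cvtColor(im[150:400,150:430],cv2.COLOR_RGB2BGR))
E
```

```text
clock: 5.4
tool_pos: [0.5883, 0.0532, 0.076]
ee_rot: [[-0.847, -0.531, -0.001], [-0.531, 0.847, -0.0], [0.001, 0.0, -1.0]]
wrist_force: [0.1, 0.1, -0.1]
grip_width: 0.03
grasp_force: 0.0
-3.0 1463 -1.05 1.49 0.0 -5.21 2.91
-2.5 1148 -1.38 1.5 0.0 -5.34 5.98
-2.0 1577 -1.5 1.5 0.0 -5.6 6.0
-1.5 1497 -1.5 1.5 0.01 -6.0 6.0
-1.0 334 -1.5 1.5 0.01 -6.0 6.0
-0.5 239 -1.49 1.5 0.01 -5.38 5.56
0.0 2162 -1.49 1.5 0.01 -5.34 5.52
0.5 380 -1.04 1.5 0.67 -6.0 5.99
1.0 474 -0.98 1.49 1.36 -6.0 5.99
1.5 250 -0.96 0.64 1.57 -3.5 3.74
2.0 123 -0.9 -0.11 2.33 -3.09 3.46
[0.58833939 0.05324697 0.07603219] [-0.94955883  0.274491   -0.54342347]
```

View pics/w3.png

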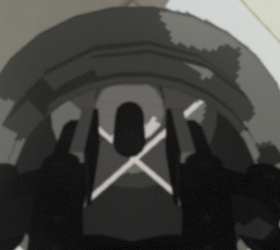

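```bash

python3 -m crank '[[0,0,0.5,0,3],[0,0,0.8,0,3],[0,0,0.8,0,0.8],[0,0,0.8,0,0.8],[0,0,0.8,0,0.8],[0,0,0.8,0,0.8],[0,0,0.8,0,0.8]]' 60
python3 -c "
from h import *
plan(.59,.315,.20,-170)"
```

```text
clock: 6.15
tool_pos: [0.5885, 0.0532, 0.0684]
ee_rot: [[-0.847, -0.531, -0.0], [-0.531, 0.847, -0.0], [0.0, 0.0, -1.0]]
wrist_force: [0.0, 0.4, -1.2]
grip_width: 0.0117
grasp_force: 58.5
now [0.5885 0.0532 0.0684] yaw -147.9 q1 -1 q6 -33 t 6.2 w 0.0117
shift [-14.03  22.1  -13.16] turn 0.386 rows>= 6
```

```bash

python3 -m crank '[[0,0,-3,0,0.8],[0,0,-7,0,0.8],[0,0,-11,0,0.8],[0,0,-14,0,0.8],[-4,6,-14,0,0.8],[-7,11,-14,0,0.8],[-10.5,17,-14,0,0.8],[-14,22.1,-14,0,0.8]]'
python3 -m crank '[[0,0,0,0,0.8],[0,0,0,0,0.8],[0,0,0,0,0.8]]' >/dev/null
python3 -c "
from h import *
plan(.595,.32,.064)
im,d,p=snap('wrist','w4.png')"
```

```text
clock: 6.95
tool_pos: [0.5887, 0.2549, 0.2087]
ee_rot: [[-0.847, -0.531, 0.0], [-0.531, 0.847, -0.0], [-0.0, -0.0, -1.0]]
wrist_force: [1.0, -0.0, -2.2]
grip_width: 0.0115
grasp_force: 58.8
now [0.589  0.2523 0.2083] yaw -147.9 q1 18 q6 -15 t 7.2 w 0.0118
shift [-4.11  5.43 14.42] turn 0.0 rows>= 4
```

View pics/w4.png

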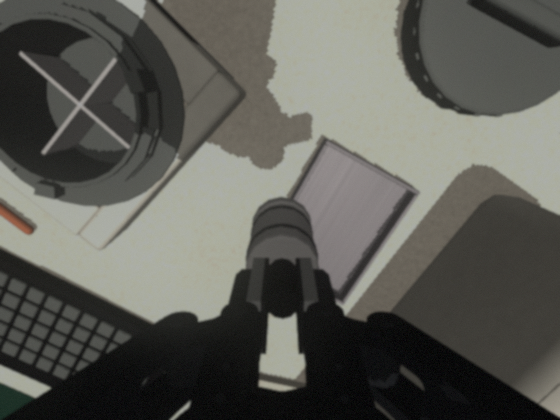

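```bash

python3 -m crank '[[-2,3,2,0,0.8],[-4.1,5.4,6,0,0.8],[-4.1,5.4,10,0,0.8],[-4.1,5.4,12.5,0,0.8],[-4.1,5.4,13.6,0,0.8],[-4.1,5.4,14.2,0,0.8],[-4.1,5.4,14.6,0,0.8],[-4.1,5.4,14.6,0,0.8]]'

```

```text
clock: 8.1
tool_pos: [0.5962, 0.3205, 0.0637]
ee_rot: [[-0.848, -0.531, 0.002], [-0.531, 0.848, 0.001], [-0.002, -0.0, -1.0]]
wrist_force: [0.9, 0.9, -1.7]
grip_width: 0.0118
grasp_force: 58.9
```

```bash

python3 -m crank '[[0,0,0.2,0,0.8],[0,0,0.3,0,0.8],[0,0,0.3,0,0.8],[0,0,0.3,0,3],[0,0,0.3,0,3],[0,0,0.3,0,3],[0,0,-3,0,3],[0,0,-8,0,3]]'
python3 -m crank '[[0,0,-4,0,3],[0,0,-6,0,3],[0,0,-6,0,3]]'
python3 - <<'E'
from h import *
plan(.4101,-.092,.16,-147.5)
im,d,p=snap('scene','s2.png'); cv2.imwrite('pics/s2.png',cv2.cvtColor(im[100:360,130:490],cv2.COLOR_RGB2BGR))
im,d,p=snap('top'); c=cloud(p,d); np.savez('top2.npz',im=im,d=d)
for n,u,v in(('c1',317,247),('c2',347,251),('c3',376,251),('c4',402,217)):
    w=c[v-12:v+13,u-12:u+13].reshape(-1,3);w=w[(w[:,2]>.083)&(w[:,2]<.12)];print(n,len(w),w.mean(0).round(4))
E
```

```text
clock: 8.9
tool_pos: [0.5922, 0.3195, 0.1393]
ee_rot: [[-0.847, -0.531, -0.008], [-0.531, 0.847, -0.003], [0.008, 0.001, -1.0]]
wrist_force: [1.2, 0.7, 0.6]
grip_width: 0.0298
grasp_force: 0.0
clock: 9.2
tool_pos: [0.5974, 0.3218, 0.2072]
ee_rot: [[-0.847, -0.531, 0.008], [-0.531, 0.847, 0.003], [-0.008, -0.001, -1.0]]
wrist_force: [-0.2, -0.2, -0.2]
grip_width: 0.0299
grasp_force: 0.0
now [0.5974 0.3218 0.2072] yaw -147.9 q1 23 q6 -9 t 9.2 w 0.0299
shift [ 37.89 -25.09   4.44] turn -0.007 rows>= 10
c1 17 [ 0.4103 -0.092   0.0929]
c2 19 [ 0.4003 -0.1828  0.0935]
c3 20 [ 0.3993 -0.274   0.0932]
c4 22 [ 0.5033 -0.3579  0.0915]
```

View pics/s2.png

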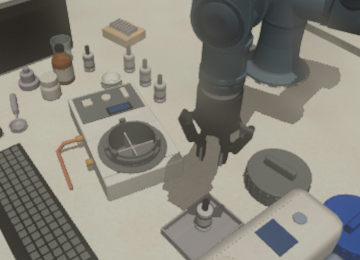

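```bash

python3 -m crank '[[4.2,-2.7,0,0,3],[8.4,-5.5,0,0,3],[12.6,-8.3,0.5,0,3],[16.8,-11,1,0,3],[21,-13.9,1.5,0,3],[25.2,-16.7,2,0,3],[29.4,-19.5,2.5,0,3],[33.6,-22.2,3,0,3]]' >/dev/null
python3 -m crank '[[4.2,-2.8,0.5,0,3],[4.2,-2.8,0.5,0,3],[4.2,-2.8,0.5,0,3],[4.2,-2.8,0.5,0,3]]' >/dev/null
python3 - <<'E'
from h import *
f=np.load('w1.npz'); print('cross',onplane(f,300.75,253,.062))
im,d,p=snap('wrist'); c=cloud(p,d)
w=c[(c[...,2]>.085)&(c[...,2]<.1)&(np.hypot(c[...,0]-.41,c[...,1]+.092)<.025)]
print(len(w),w.mean(0),np.ptp(w,axis=0))
plan(w[:,0].mean()+.0006,w[:,1].mean()+.0004,.057,-147.5)
E
```

```text
cross [0.61843133 0.07364699 0.062     ]
322 [ 0.40778542 -0.09196345  0.09021423] [0.01367275 0.01342935 0.00723308]
now [ 0.4095 -0.0868  0.1673] yaw -147.8 q1 -21 q6 -53 t 10.6 w 0.0302
shift [ 0.35 -0.36 11.03] turn -0.005 rows>= 3
```

```bash

python3 -m crank '[[0.3,-0.4,4,0,3],[0.3,-0.4,8,0,3],[0.3,-0.4,10,0,3],[0.3,-0.4,11,0,3],[0.3,-0.4,11,0,3],[0.3,-0.4,11,0,0.8],[0.3,-0.4,11,0,0.8],[0.3,-0.4,11,0,0.8]]' 60
python3 -m crank '[[0,0,0,0,0.8],[0,0,0,0,0.8],[0,0,0,0,0.8]]'
python3 -c "
from h import *
plan(.6475,.0918,.20,-147.5)"
```

```text
clock: 11.35
tool_pos: [0.4101, -0.0933, 0.0589]
ee_rot: [[-0.847, -0.532, 0.002], [-0.532, 0.847, -0.001], [-0.001, -0.002, -1.0]]
wrist_force: [-0.6, 0.2, 0.6]
grip_width: 0.0115
grasp_force: 58.6
clock: 11.65
tool_pos: [0.4101, -0.0933, 0.0588]
ee_rot: [[-0.847, -0.531, 0.002], [-0.531, 0.847, -0.001], [-0.002, -0.002, -1.0]]
wrist_force: [0.6, 0.9, 6.1]
grip_width: 0.0115
grasp_force: 59.1
now [ 0.4101 -0.0933  0.0588] yaw -147.9 q1 -21 q6 -54 t 11.7 w 0.0115
shift [-29.97   3.05 -14.08] turn -0.007 rows>= 7
```

```bash

python3 -m crank '[[0,0,-4,0,0.8],[0,0,-9,0,0.8],[-4,0.4,-12,0,0.8],[-8.5,0.9,-14.1,0,0.8],[-13,1.3,-14.1,0,0.8],[-18,1.8,-14.1,0,0.8],[-22.5,2.3,-14.1,0,0.8],[-27,2.7,-14.1,0,0.8]]' >/dev/null
python3 -m crank '[[-3,0.35,0,0,0.8],[-3,0.35,0,0,0.8],[-3,0.35,0,0,0.8],[-3,0.35,0,0,0.8]]' >/dev/null
cat >> h.py <<'E'
def held():
    "can's outline (z 0.01..0.055 below grip) relative to TCP, tool axes cm"
    s=state();T=np.array(s['tool_pos']);R=np.array(s['ee_rot']); im,d,p=snap('wrist'); c=cloud(p,d); rel=(c-T)@R*100
    m=(d>0)&(np.hypot(rel[...,0],rel[...,1])<4)&(rel[...,2]>-.1)&(rel[...,2]<5.6); w=rel[m]
    for a,b in((-.1,.7),(1,2),(2,3),(3,4),(4,5),(5,5.6)):
        k=w[(w[:,2]>=a)&(w[:,2]<b)]
        if len(k)>5: print(a,len(k),'x',np.percentile(k[:,0],[1,99]).round(2),'y',np.percentile(k[:,1],[1,99]).round(2),'ymid',np.percentile(k[:,1],[1,99]).mean().round(2))
E
python3 -c "
from h import *
held();plan(.6475,.0918,.20,-147.5)"
```

```text
-0.1 661 x [-0.07  1.86] y [-1.62  1.8 ] ymid 0.09
1 305 x [0.68 1.91] y [-1.55  1.73] ymid 0.09
2 324 x [0.67 1.87] y [-1.56  1.74] ymid 0.09
3 378 x [0.32 1.89] y [-1.6   1.91] ymid 0.15
4 163 x [0.62 1.91] y [-1.59  1.8 ] ymid 0.11
5 286 x [0.48 1.95] y [-1.66  1.89] ymid 0.12
now [0.6461 0.0913 0.1989] yaw -148.0 q1 2 q6 -30 t 12.9 w 0.0116
shift [-0.14 -0.04 -0.11] turn -0.008 rows>= 1
```

```bash

python3 -m crank '[[-0.2,0,2,0,0.8],[-0.2,0,5,0,0.8],[-0.2,0,7,0,0.8],[-0.2,0,9,0,0.8],[-0.2,0,11,0,0.8],[-0.2,0,11.8,0,0.8],[-0.2,0,12.4,0,0.8],[-0.2,0,12.4,0,0.8]]'
```

```text
clock: 13.7
tool_pos: [0.6483, 0.0929, 0.0749]
ee_rot: [[-0.847, -0.531, -0.0], [-0.531, 0.847, -0.0], [0.0, 0.0, -1.0]]
wrist_force: [-1.1, -0.9, -2.1]
grip_width: 0.0117
grasp_force: 59.2
```

```bash

python3 -m crank '[[0,0,0.3,0,0.8],[0,0,0.35,0,0.8],[0,0,0.35,0,3],[0,0,0.35,0,3],[0,0,0.35,0,3],[0,0,-3,0,3],[0,0,-7,0,3],[0,0,-10,0,3]]'
python3 -c "
from h import *
plan(.397,-.183,.167,-147.5)"
```

```text
clock: 14.5
tool_pos: [0.6493, 0.0934, 0.1775]
ee_rot: [[-0.847, -0.531, 0.002], [-0.531, 0.847, 0.0], [-0.002, -0.001, -1.0]]
wrist_force: [0.9, 0.6, -0.1]
grip_width: 0.0301
grasp_force: 0.0
now [0.6493 0.0934 0.1775] yaw -147.9 q1 3 q6 -29 t 14.5 w 0.0301
shift [ 36.06 -10.     0.99] turn -0.007 rows>= 8
```

```bash

python3 -m crank '[[4.6,-1.3,0,0,3],[9.2,-2.6,0,0,3],[13.8,-3.9,0,0,3],[18.4,-5.2,0,0,3],[23,-6.5,0.3,0,3],[27.6,-7.8,0.6,0,3],[32.2,-9,0.9,0,3],[36,-10,0.9,0,3]]' >/dev/null
python3 -m crank '[[0,0,0,0,3],[0,0,0,0,3],[0,0,0,0,3],[0,0,0,0,3]]' >/dev/null
cat >> h.py <<'E'
def stem(x,y,r=.025,dz=.0585):
    im,d,p=snap('wrist'); c=cloud(p,d)
    w=c[(c[...,2]>.085)&(c[...,2]<.1)&(np.hypot(c[...,0]-x,c[...,1]-y)<r)]
    print(len(w),w.mean(0).round(4),np.ptp(w,axis=0).round(3)); m=w.mean(0)
    plan(m[0],m[1],dz)
E
python3 -c "
from h import *
stem(.400,-.183)"
```

```text
317 [ 0.3975 -0.1831  0.0903] [0.013 0.014 0.008]
now [ 0.3978 -0.182   0.166 ] yaw -147.8 q1 -33 q6 -65 t 15.8 w 0.0303
shift [ 0.09 -0.07 10.75] turn 0.0 rows>= 3
```

```bash

python3 -m crank '[[0,-0.1,4,0,3],[0,-0.1,8,0,3],[0,-0.1,9.8,0,3],[0,-0.1,10.7,0,3],[0,-0.1,10.7,0,3],[0,-0.1,10.7,0,0.8],[0,-0.1,10.7,0,0.8],[0,-0.1,10.7,0,0.8]]' 60
python3 -m crank '[[0,0,0,0,0.8],[0,0,0,0,0.8],[0,0,-4,0,0.8],[0,0,-9,0,0.8],[0,0,-14,0,0.8],[0,0,-14,0,0.8]]'
python3 -c "
from h import *
plan(.5896,.0545,.20,-147.5)"
```

```text
clock: 16.55
tool_pos: [0.3985, -0.1841, 0.0601]
ee_rot: [[-0.847, -0.532, 0.002], [-0.532, 0.847, -0.001], [-0.001, -0.002, -1.0]]
wrist_force: [-0.7, 1.4, 2.5]
grip_width: 0.0111
grasp_force: 58.9
clock: 17.15
tool_pos: [0.4012, -0.1861, 0.2056]
ee_rot: [[-0.847, -0.531, 0.01], [-0.531, 0.847, -0.007], [-0.005, -0.011, -1.0]]
wrist_force: [1.5, -0.1, -1.9]
grip_width: 0.0114
grasp_force: 59.3
now [ 0.4012 -0.1861  0.2056] yaw -147.9 q1 -33 q6 -65 t 17.1 w 0.0114
shift [-28.74  10.38   0.58] turn -0.007 rows>= 7
```

```bash

python3 -m crank '[[-4.2,1.5,0,0,0.8],[-8.4,3,0,0,0.8],[-12.6,4.5,0,0,0.8],[-16.8,6,0.3,0,0.8],[-21,7.5,0.6,0,0.8],[-25,9,0.6,0,0.8],[-28.7,10.3,0.6,0,0.8],[-28.7,10.3,0.6,0,0.8]]' >/dev/null
python3 -m crank '[[0,0,0,0,0.8],[0,0,0,0,0.8],[0,0,0,0,0.8]]' >/dev/null
python3 -c "
from h import *
held();plan(.5896,.0545,.0721,-147.5)"
```

```text
-0.1 1471 x [-0.17  1.73] y [-1.62  1.76] ymid 0.07
1 377 x [0.21 1.79] y [-1.69  1.78] ymid 0.04
2 337 x [0.44 1.75] y [-1.48  1.78] ymid 0.15
3 319 x [0.31 1.75] y [-1.62  1.8 ] ymid 0.09
4 206 x [0.23 1.78] y [-1.7   1.81] ymid 0.06
5 301 x [0.29 1.83] y [-1.67  1.91] ymid 0.12
now [0.5852 0.0551 0.193 ] yaw -148.0 q1 -1 q6 -33 t 18.3 w 0.0109
shift [-0.35 -0.29 12.09] turn -0.009 rows>= 3
```

```bash

python3 -m crank '[[-0.35,-0.3,2,0,0.8],[-0.35,-0.3,4,0,0.8],[-0.35,-0.3,4,0,0.8],[-0.35,-0.3,4,0,0.8]]' >/dev/null
python3 -c "
from h import *
plan(.5896,.0545,.0725,-147.5)"
```

```text
now [0.5897 0.0549 0.1531] yaw -148.0 q1 -1 q6 -33 t 18.7 w 0.0118
shift [ 0.02 -0.04  8.06] turn -0.008 rows>= 2
```

```bash

python3 -m crank '[[0,0,2,0,0.8],[0,0,4,0,0.8],[0,0,6,0,0.8],[0,0,7.1,0,0.8],[0,0,7.7,0,0.8],[0,0,7.7,0,0.8],[0,0,7.7,0,0.8]]'

```

```text
clock: 19.4
tool_pos: [0.5912, 0.0554, 0.077]
ee_rot: [[-0.847, -0.531, 0.002], [-0.531, 0.847, -0.0], [-0.001, -0.001, -1.0]]
wrist_force: [0.6, 0.2, -1.4]
grip_width: 0.011
grasp_force: 59.2
```

```bash

python3 -m crank '[[0,0,0.35,0,0.8],[0,0,0.4,0,0.8],[0,0,0.4,0,3],[0,0,0.4,0,3],[0,0,0.4,0,3],[0,0,-3,0,3],[0,0,-7,0,3],[0,0,-10,0,3]]'
python3 -c "
from h import *
plan(.398,-.274,.167,122.5)"
```

```text
clock: 20.2
tool_pos: [0.5909, 0.0555, 0.1783]
ee_rot: [[-0.847, -0.531, 0.002], [-0.531, 0.847, -0.0], [-0.002, -0.001, -1.0]]
wrist_force: [-0.0, 0.6, -0.0]
grip_width: 0.03
grasp_force: 0.0
now [0.5909 0.0555 0.1783] yaw -147.9 q1 -1 q6 -33 t 20.2 w 0.0300
shift [ 33.85 -17.66   1.1 ] turn 1.564 rows>= 11
```

```bash

python3 -m crank '[[4,-2.1,0,0.14,3],[8,-4.2,0,0.28,3],[12,-6.3,0,0.42,3],[16,-8.4,0,0.56,3],[20,-10.5,0,0.7,3],[24,-12.6,0.3,0.84,3],[28,-14.7,0.6,0.98,3],[32,-16.8,0.9,1.12,3]]' >/dev/null
python3 -c "
from h import *
plan(.398,-.274,.167,122.5)"
```

```text
now [ 0.4077 -0.2584  0.1673] yaw 147.6 q1 -40 q6 -8 t 21.0 w 0.0300
shift [-0.02 -1.84  0.03] turn 0.438 rows>= 3
```

```bash

python3 -m crank '[[0,-1.4,0,0.15,3],[0,-1.8,0,0.3,3],[0,-1.8,0,0.44,3],[0,-1.8,0,0.44,3],[0,-1.8,0,0.44,3],[0,-1.8,0,0.44,3]]' >/dev/null
python3 -c "
from h import *
stem(.399,-.274)"
```

```text
315 [ 0.3965 -0.2738  0.0902] [0.013 0.013 0.008]
now [ 0.3992 -0.2719  0.167 ] yaw 122.8 q1 -42 q6 15 t 21.6 w 0.0303
shift [-1.000e-02 -3.300e-01  1.085e+01] turn 0.0 rows>= 3
```

```bash

python3 -m crank '[[-0.1,-0.4,4,0,3],[-0.1,-0.4,8,0,3],[-0.1,-0.4,9.8,0,3],[-0.1,-0.4,10.8,0,3],[-0.1,-0.4,10.8,0,3],[-0.1,-0.4,10.8,0,0.8],[-0.1,-0.4,10.8,0,0.8],[-0.1,-0.4,10.8,0,0.8]]' 60
python3 -m crank '[[0,0,0,0,0.8],[0,0,0,0,0.8],[0,0,-4,0,0.8],[0,0,-9,0,0.8],[0,0,-14,0,0.8],[0,0,-14,0,0.8],[0,0,-14,0,0.8]]'
python3 -c "
from h import *
plan(.6374,.044,.20,122.5)"
```

```text
clock: 22.45
tool_pos: [0.3971, -0.2758, 0.0601]
ee_rot: [[-0.541, 0.841, 0.002], [0.841, 0.541, -0.002], [-0.002, 0.001, -1.0]]
wrist_force: [-0.1, 0.6, 1.2]
grip_width: 0.0112
grasp_force: 58.6
clock: 23.15
tool_pos: [0.3969, -0.2758, 0.2]
ee_rot: [[-0.54, 0.841, 0.002], [0.841, 0.54, -0.002], [-0.003, 0.001, -1.0]]
wrist_force: [-0.4, -0.7, -1.6]
grip_width: 0.011
grasp_force: 59.2
now [ 0.3969 -0.2758  0.2   ] yaw 122.7 q1 -42 q6 15 t 23.1 w 0.0110
shift [ 1.391e+01  3.752e+01 -2.000e-02] turn 0.004 rows>= 9
```

```bash

python3 -m crank '[[1.6,4.2,0,0,0.8],[3.2,8.4,0,0,0.8],[4.8,12.6,0,0,0.8],[6.3,17,0,0,0.8],[7.9,21.3,0,0,0.8],[9.5,25.6,0,0,0.8],[11,29.8,0,0,0.8],[12.6,34,0,0,0.8]]' >/dev/null
python3 -m crank '[[1.3,3.5,0,0,0.8],[1.3,3.5,0,0,0.8],[1.3,3.5,0,0,0.8],[1.3,3.5,0,0,0.8],[1.3,3.5,0,0,0.8]]' >/dev/null
python3 -c "
from h import *
held();plan(.6374,.044,.0725,122.5)"
```

```text
-0.1 1506 x [-0.12  1.86] y [-1.75  1.64] ymid -0.06
1 367 x [0.41 1.92] y [-1.8   1.68] ymid -0.06
2 327 x [0.63 1.87] y [-1.63  1.62] ymid -0.01
3 338 x [0.41 1.91] y [-1.71  1.74] ymid 0.01
4 193 x [0.42 1.93] y [-1.78  1.73] ymid -0.03
5 306 x [0.46 1.97] y [-1.75  1.77] ymid 0.01
now [0.6358 0.0434 0.1987] yaw 122.6 q1 -2 q6 56 t 24.5 w 0.0104
shift [-0.04  0.18 12.62] turn 0.002 rows>= 3
```

```bash

python3 -m crank '[[-0.12,0.15,3,0,0.8],[-0.12,0.15,6,0,0.8],[-0.12,0.15,8,0,0.8],[-0.12,0.15,10,0,0.8],[-0.12,0.15,11.5,0,0.8],[-0.12,0.15,12.2,0,0.8],[-0.12,0.15,12.2,0,0.8],[-0.12,0.15,12.2,0,0.8]]'

```

```text
clock: 25.3
tool_pos: [0.6389, 0.0439, 0.0778]
ee_rot: [[-0.54, 0.842, 0.001], [0.842, 0.54, -0.0], [-0.001, 0.001, -1.0]]
wrist_force: [0.1, 0.5, -1.9]
grip_width: 0.0116
grasp_force: 59.3
```

```bash

python3 -m crank '[[0,0,0.4,0,0.8],[0,0,0.5,0,0.8],[0,0,0.5,0,3],[0,0,0.5,0,3],[0,0,0.5,0,3],[0,0,-3,0,3],[0,0,-7,0,3],[0,0,-10,0,3]]'
python3 -c "
from h import *
plan(.5025,-.358,.167,122.5)"
```

```text
clock: 26.1
tool_pos: [0.639, 0.0444, 0.1795]
ee_rot: [[-0.541, 0.841, 0.002], [0.841, 0.541, -0.0], [-0.001, 0.002, -1.0]]
wrist_force: [1.1, 0.1, 0.4]
grip_width: 0.0296
grasp_force: 0.0
now [0.639  0.0444 0.1795] yaw 122.7 q1 -2 q6 56 t 26.1 w 0.0296
shift [-26.47 -33.24   1.22] turn 0.004 rows>= 9
```

```bash

python3 -m crank '[[-3,-3.8,0,0,3],[-6,-7.6,0,0,3],[-9,-11.4,0,0,3],[-12,-15.2,0,0,3],[-15,-19,0,0,3],[-18,-22.8,0,0,3],[-21,-26.6,0,0,3],[-24,-30.2,0.5,0,3]]' >/dev/null
python3 -m crank '[[-2.5,-3,0.7,0,3],[-2.5,-3,0.7,0,3],[-2.5,-3,0.7,0,3],[-2.5,-3,0.7,0,3],[-2.5,-3,0.7,0,3]]' >/dev/null
python3 -c "
from h import *
f=np.load('top1.npz'); p=camera_params('top'); c=cloud(p,f['d'])
w=c[150:240,370:445].reshape(-1,3); 
for z0,z1 in((.11,.14),(.078,.09)):
  k=w[(w[:,2]>z0)&(w[:,2]<z1)]; print(len(k),k.min(0),k.max(0))
stem(.503,-.358)"
```

```text
93 [ 0.58268509 -0.36917664  0.11011381] [ 0.60975157 -0.33944751  0.13864621]
169 [ 0.4973101  -0.47637193  0.07806832] [ 0.62622452 -0.3257668   0.08999922]
319 [ 0.5011 -0.3578  0.0902] [0.014 0.013 0.008]
now [ 0.5031 -0.3569  0.1654] yaw 122.8 q1 -41 q6 16 t 27.4 w 0.0300
shift [ 0.03 -0.22 10.69] turn 0.0 rows>= 3
```

```bash

python3 -m crank '[[-0.05,-0.25,4,0,3],[-0.05,-0.25,8,0,3],[-0.05,-0.25,9.7,0,3],[-0.05,-0.25,10.6,0,3],[-0.05,-0.25,10.6,0,3],[-0.05,-0.25,10.6,0,0.8],[-0.05,-0.25,10.6,0,0.8],[-0.05,-0.25,10.6,0,0.8]]' 60
python3 -m crank '[[0,0,0,0,0.8],[0,0,0,0,0.8],[0,0,-4,0,0.8],[0,0,-9,0,0.8],[0,0,-14,0,0.8],[0,0,-14,0,0.8],[0,0,-14,0,0.8]]'
python3 -c "
from h import *
plan(.6002,.1024,.20,122.5)"
```

```text
clock: 28.25
tool_pos: [0.5016, -0.3606, 0.0605]
ee_rot: [[-0.541, 0.841, 0.002], [0.841, 0.541, -0.002], [-0.003, 0.001, -1.0]]
wrist_force: [-0.6, 0.1, 2.2]
grip_width: 0.0112
grasp_force: 58.6
clock: 28.95
tool_pos: [0.5012, -0.3606, 0.2002]
ee_rot: [[-0.54, 0.841, 0.002], [0.841, 0.54, -0.002], [-0.003, 0.001, -1.0]]
wrist_force: [0.4, -0.3, -2.0]
grip_width: 0.011
grasp_force: 59.0
now [ 0.5012 -0.3606  0.2002] yaw 122.7 q1 -42 q6 16 t 28.9 w 0.0110
shift [33.61 33.35 -0.07] turn 0.004 rows>= 10
```

```bash

python3 -m crank '[[3.3,3.3,0,0,0.8],[6.7,6.7,0,0,0.8],[10,10,0,0,0.8],[13.4,13.4,0,0,0.8],[16.8,16.8,0,0,0.8],[20.2,20.2,0,0,0.8],[23.6,23.4,0,0,0.8],[27,26.8,0,0,0.8]]' >/dev/null
python3 -m crank '[[3.3,3.3,0,0,0.8],[6.6,6.5,0,0,0.8],[6.6,6.5,0,0,0.8],[6.6,6.5,0,0,0.8],[6.6,6.5,0,0,0.8],[6.6,6.5,0,0,0.8]]' >/dev/null
python3 -c "
from h import *
held();plan(.6002,.1024,.0725,122.5)"
```

```text
-0.1 1759 x [-0.16  1.88] y [-1.73  1.64] ymid -0.04
1 396 x [0.36 1.95] y [-1.81  1.73] ymid -0.04
2 333 x [0.66 1.91] y [-1.58  1.65] ymid 0.04
3 310 x [0.48 1.91] y [-1.66  1.72] ymid 0.03
4 220 x [0.38 1.95] y [-1.79  1.73] ymid -0.03
5 295 x [0.4 2. ] y [-1.75  1.83] ymid 0.04
now [0.5987 0.1014 0.1984] yaw 122.6 q1 4 q6 61 t 30.4 w 0.0116
shift [-0.    0.2  12.59] turn 0.002 rows>= 3
```

```bash

python3 -m crank '[[-0.1,0.15,3,0,0.8],[-0.1,0.15,6,0,0.8],[-0.1,0.15,8,0,0.8],[-0.1,0.15,10,0,0.8],[-0.1,0.15,11.5,0,0.8],[-0.1,0.15,12.2,0,0.8],[-0.1,0.15,12.2,0,0.8],[-0.1,0.15,12.2,0,0.8]]'

```

```text
clock: 31.2
tool_pos: [0.6015, 0.1024, 0.0777]
ee_rot: [[-0.54, 0.842, 0.001], [0.842, 0.54, -0.0], [-0.001, 0.001, -1.0]]
wrist_force: [0.2, 0.2, 0.2]
grip_width: 0.0114
grasp_force: 59.1
```

```bash

python3 -m crank '[[0,0,0.4,0,0.8],[0,0,0.5,0,0.8],[0,0,0.5,0,3],[0,0,0.5,0,3],[0,0,0.5,0,3],[0,0,-3,0,3],[0,0,-7,0,3],[0,0,-11,0,3]]'
python3 - <<'E'
from h import *
f=np.load('top2.npz'); p=camera_params('top'); im,d,p=snap('top'); c=cloud(p,d)
w=c[228:292,145:212].reshape(-1,3); k=w[(w[:,2]>.066)&(w[:,2]<.085)&(w[:,1]<.40)]
q=k-k.mean(0); e=np.linalg.svd(q[:,:2],full_matrices=0)[2][0]
print('bar',len(k),k.mean(0),np.ptp(k,axis=0),np.degrees(np.arctan2(e[1],e[0])))
w=w[(w[:,2]>.035)&(w[:,2]<.06)&(w[:,1]<.42)];print('cap',w.min(0)+np.ptp(w,axis=0)/2,np.ptp(w,axis=0))
plan(.34,.31,.25,97)
E
```

```text
clock: 32.0
tool_pos: [0.6004, 0.1028, 0.188]
ee_rot: [[-0.541, 0.841, -0.001], [0.841, 0.541, -0.0], [0.0, -0.001, -1.0]]
wrist_force: [1.1, 0.7, 0.1]
grip_width: 0.0302
grasp_force: 0.0
bar 139 [0.37672793 0.33541126 0.07480012] [0.02087072 0.07820539 0.01781506] -82.29629926469634
cap [0.37569694 0.33573498 0.0473943 ] [0.15116584 0.15051813 0.02351358]
now [0.6042 0.1031 0.1961] yaw 122.7 q1 4 q6 61 t 32.0 w 0.0298
shift [ 31.66 -10.99  -5.66] turn 0.449 rows>= 7
```

```bash

python3 -c "
from h import *
plan(.3765,.3355,.17,97.7)"
python3 -m crank '[[4,-0.4,0,0.08,3],[8,-0.8,0,0.16,3],[12,-1.2,0,0.24,3],[16,-1.6,0,0.3,3],[20,-2,0,0.36,3],[24,-2.4,0,0.43,3],[28,-2.8,0,0.43,3],[31,-3.1,0,0.43,3]]' > /dev/null
python3 -m crank '[[0,0,0,0,3],[0,0,0,0,3],[0,0,0,0,3]]' > /dev/null
python3 -c "
from h import *
plan(.3765,.3355,.14,97.7)
snap('scene','s3.png'); im=cv2.imread('pics/s3.png'); cv2.imwrite('pics/s3.png',cv2.resize(im[110:310,130:480],None,fx=2,fy=2))"
```

```text
now [0.6042 0.1031 0.1961] yaw 122.7 q1 4 q6 61 t 32.0 w 0.0298
shift [31.88 -6.61  2.38] turn 0.437 rows>= 7
now [0.408  0.3463 0.1869] yaw 98.0 q1 34 q6 116 t 33.1 w 0.0298
shift [-0.63 -3.27  4.69] turn 0.006 rows>= 2
```

View pics/s3.png

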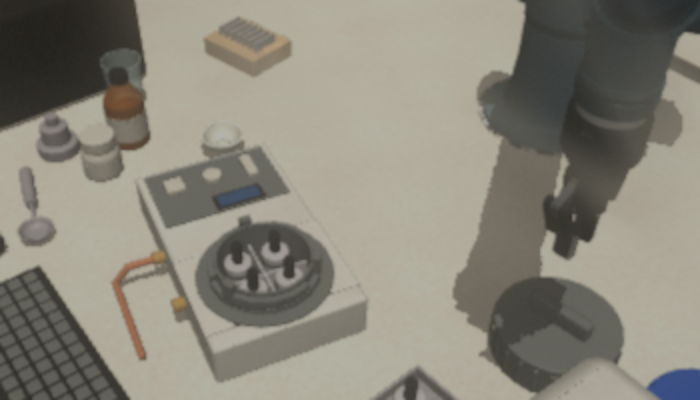

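```bash

python3 -m crank '[[-0.6,-3.2,2,0,3.4],[-0.6,-3.2,4,0,3.4],[-0.6,-3.2,4,0,3.4],[-0.6,-3.2,4,0,3.4],[-0.6,-3.2,4,0,3.4]]' > /dev/null
python3 - <<'E'
from h import *
im,d,p=snap('wrist'); c=cloud(p,d)
k=c[(c[...,2]>.066)&(c[...,2]<.08)&(np.hypot(c[...,0]-.3765,c[...,1]-.3355)<.055)]
q=k-k.mean(0); e=np.linalg.svd(q[:,:2],full_matrices=0)[2][0]
print(len(k),k.mean(0),np.degrees(np.arctan2(e[1],e[0])),np.ptp(q[:,:2]@e),np.percentile(q[:,:2]@np.array([-e[1],e[0]]),[2,98]))
plan(.3765,.3355,.042,97.7)
E
```

```text
2484 [0.37328751 0.34088908 0.07215468] -81.86664545879182 0.07914837010641887 [-0.00773306  0.00766891]
now [0.3781 0.337  0.1482] yaw 98.0 q1 35 q6 117 t 33.8 w 0.0337
shift [-0.14 -0.21 10.62] turn 0.006 rows>= 3
```

```bash

python3 - <<'E'
from h import *
im,d,p=snap('wrist'); c=cloud(p,d)
k=c[(c[...,2]>.066)&(c[...,2]<.08)&(np.hypot(c[...,0]-.3745,c[...,1]-.338)<.055)]
m=k.mean(0)[:2]; q=k[:,:2]-m; e=np.linalg.svd(q,full_matrices=0)[2][0]; n=np.array([-e[1],e[0]])
print('bar mid',m+e*np.percentile(q@e,[.5,99.5]).mean()+n*np.percentile(q@n,[1,99]).mean(),k[:,2].mean())
w=c[(c[...,2]>.044)&(c[...,2]<.053)&(np.hypot(c[...,0]-.3765,c[...,1]-.3355)<.09)]
H=cv2.convexHull(w[:,:2].astype(np.float32))[:,0].astype(float); print('disc extents',w.min(0),w.max(0))
im,d,p=snap('top'); c=cloud(p,d)
w=c[228:292,145:212].reshape(-1,3); k=w[(w[:,2]>.035)&(w[:,2]<.06)&(w[:,1]<.42)];print('cap top',k.min(0),k.max(0))
E
```

```text
bar mid [0.37349698 0.33878989] 0.07218512946216964
disc extents [0.29827883 0.26225213 0.04407536] [0.44868597 0.41293799 0.0528598 ]
cap top [0.29997933 0.26059209 0.03522327] [0.45118651 0.37659126 0.05940361]
```

```bash

python3 -m crank '[[0,-0.25,4,0,3.4],[0,-0.25,8,0,3.4],[0,-0.25,9.5,0,3.4],[0,-0.25,10.4,0,3.4],[0,-0.25,10.4,0,3.4],[0,-0.25,10.4,0,3.4]]' 
python3 -m crank '[[0,0,0,0,0.8],[0,0,0,0,0.8],[0,0,0,0,0.8],[0,0,0,0,0.8],[0,0,0,0,0.8],[0,0,0,0,0.8]]' 70
python3 -c "
from h import *
plan(.376,.3365,.17,97.7)"
```

```text
clock: 34.45
tool_pos: [0.375, 0.3368, 0.0439]
ee_rot: [[-0.141, 0.99, 0.002], [0.99, 0.141, 0.001], [0.001, 0.002, -1.0]]
wrist_force: [-0.4, 0.1, 0.2]
grip_width: 0.0342
grasp_force: 0.0
clock: 35.05
tool_pos: [0.3753, 0.337, 0.0445]
ee_rot: [[-0.141, 0.99, 0.003], [0.99, 0.141, 0.002], [0.001, 0.003, -1.0]]
wrist_force: [-1.3, -0.5, 6.6]
grip_width: 0.0142
grasp_force: 70.4
now [0.3753 0.337  0.0445] yaw 98.1 q1 35 q6 117 t 35.0 w 0.0142
shift [ -0.04   0.1  -12.55] turn 0.007 rows>= 3
```

```bash

python3 -m crank '[[0,0,-3,0,0.8],[0,0,-7,0,0.8],[0,0,-11,0,0.8],[0,0,-15,0,0.8],[0,0,-15.5,0,0.8],[0,0,-15.5,0,0.8]]' 
python3 -c "
from h import *
plan(.63,-.09,.20,92.5)"
```

```text
clock: 35.65
tool_pos: [0.3749, 0.3367, 0.1991]
ee_rot: [[-0.141, 0.99, 0.003], [0.99, 0.141, 0.002], [0.001, 0.003, -1.0]]
wrist_force: [-0.6, -0.1, -2.5]
grip_width: 0.0143
grasp_force: 69.4
now [0.3749 0.3367 0.1991] yaw 98.1 q1 35 q6 117 t 35.6 w 0.0143
shift [-45.83  19.26  -0.09] turn 0.097 rows>= 10
```

```bash

python3 -m crank '[[-4,1.7,0,0.01,0.8],[-8,3.4,0,0.02,0.8],[-12,5,0,0.03,0.8],[-16,6.7,0,0.04,0.8],[-20,8.4,0,0.05,0.8],[-24,10,0,0.06,0.8],[-28,11.7,0,0.08,0.8],[-32,13.4,0,0.097,0.8]]' >/dev/null
python3 -m crank '[[-4,2,0,0,0.8],[-8,4,0,0,0.8],[-12,5,0,0,0.8],[-13,6,0,0,0.8],[-13,6,0,0,0.8],[-13,6,0,0,0.8],[-13,6,0,0,0.8]]' >/dev/null
python3 - <<'E'
from h import *
s=state();T=np.array(s['tool_pos']);R=np.array(s['ee_rot'])
im,d,p=snap('wrist','w5.png'); np.savez('w5.npz',im=im,d=d,T=T,R=R,**p)
c=cloud(p,d); rel=(c-T)@R*100
plan(.6194,.0733,.2,92.5)
from scipy.optimize import least_squares
def fit(w,r0):
    f=least_squares(lambda q:np.hypot(w[:,0]-q[0],w[:,1]-q[1])-r0,w.mean(0),loss='soft_l1',f_scale=.05); return f.x,np.median(abs(f.fun))
# cap deck
m=(abs(rel[...,2]+.4)<.5)&(np.hypot(rel[...,0],rel[...,1])<9); k=rel[m]; print('deck',len(k),k.min(0),k.max(0))
a=np.degrees(np.arctan2(k[:,1],k[:,0])); e=[]
for t in range(-180,180,4):
    q=k[(a>=t)&(a<t+4)]
    if len(q)>5:
        r=np.hypot(q[:,0],q[:,1]); j=r.argsort()[-3]; 
        if r[j]>6.8: e.append(q[j,:2])
e=np.array(e); print('cap fit',len(e),fit(e,7.55))
# pot rim
P=np.array([.619,.0735]); rr=np.hypot(c[...,0]-P[0],c[...,1]-P[1]); m=(abs(c[...,2]-.0925)<.0025)&(rr<.068)&(rr>.05); w=c[m][:,:2]
print('pot',len(w),w.min(0),w.max(0)); x,f=fit(w,.060); print('pot world',x,f,'tool',((np.r_[x,.0925]-T)@R*100))
print(np.unique((np.degrees(np.arctan2(w[:,1]-P[1],w[:,0]-P[0]))//20*20),return_counts=True))
E
```

```text
now [ 0.6163 -0.0878  0.1972] yaw 92.6 q1 -14 q6 73 t 37.2 w 0.0141
shift [16.08  1.04 -0.27] turn 0.002 rows>= 4
deck 49278 [-7.41570829 -7.68360962 -0.89780957] [7.64292393 7.43386143 0.06606755]
cap fit 65 (array([ 0.08267859, -0.13306178]), np.float64(0.028093808446290502))
pot 1265 [0.56185573 0.01036371] [0.6747692  0.05202746]
pot world [0.61756223 0.07415801] 0.0010315582571425938 tool [16.17016999  0.91387881 10.43000727]
(array([-160., -140., -120., -100.,  -80.,  -60.,  -40.]), array([161, 207, 120, 180, 198, 205, 194]))
```

View pics/w5.png

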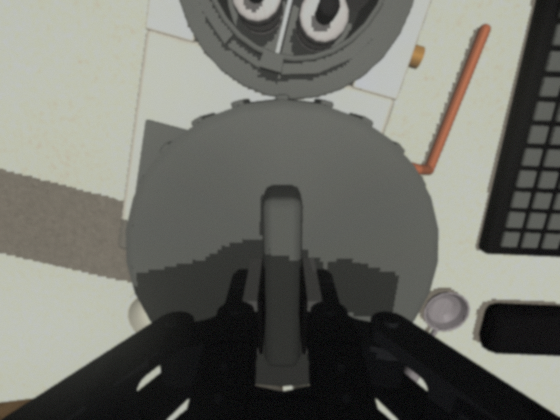

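```bash

python3 -m crank '[[4,0.3,0,0,0.8],[8,0.5,0,0,0.8],[12,0.8,0,0,0.8],[16.1,1.05,0,0,0.8],[16.1,1.05,1,0,0.8],[16.1,1.05,2,0,0.8],[16.1,1.05,2,0,0.8],[16.1,1.05,2,0,0.8]]' >/dev/null
python3 -m crank '[[0,0,0,0,0.8],[0,0,0,0,0.8]]'
python3 -c "
from h import *
plan(.6194,.0733,.132,92.5)"
```

```text
clock: 38.2
tool_pos: [0.621, 0.0713, 0.1784]
ee_rot: [[-0.043, 0.999, 0.001], [0.999, 0.043, -0.0], [-0.0, 0.001, -1.0]]
wrist_force: [0.5, 0.1, -2.5]
grip_width: 0.0143
grasp_force: 69.3
now [0.621  0.0713 0.1784] yaw 92.4 q1 1 q6 88 t 38.2 w 0.0143
shift [ 0.21 -0.16  4.64] turn -0.001 rows>= 1
```

```bash

python3 -m crank '[[0.21,-0.16,0,0,0.8],[0.21,-0.16,1.5,0,0.8],[0.21,-0.16,3,0,0.8],[0.21,-0.16,3.5,0,0.8],[0.21,-0.16,4,0,0.8],[0.21,-0.16,4,0,0.8],[0.21,-0.16,4,0,0.8]]'
python3 -c "
from h import *
plan(.6194,.0733,.130,92.5)"
```

```text
clock: 38.9
tool_pos: [0.6194, 0.0742, 0.1385]
ee_rot: [[-0.044, 0.999, 0.001], [0.999, 0.044, -0.0], [-0.0, 0.001, -1.0]]
wrist_force: [-0.2, -0.1, -2.2]
grip_width: 0.0141
grasp_force: 69.3
now [0.6194 0.0742 0.1385] yaw 92.5 q1 1 q6 88 t 38.9 w 0.0141
shift [-0.09 -0.    0.85] turn 0.0 rows>= 1
```

```bash

python3 -m crank '[[-0.05,0,0.3,0,0.8],[-0.05,0,0.5,0,0.8],[-0.05,0,0.7,0,0.8],[-0.05,0,0.9,0,0.8],[-0.05,0,0.9,0,0.8],[-0.05,0,0.9,0,0.8]]'
```

```text
clock: 39.5
tool_pos: [0.6191, 0.0736, 0.1299]
ee_rot: [[-0.044, 0.999, 0.001], [0.999, 0.044, -0.0], [-0.0, 0.001, -1.0]]
wrist_force: [-1.5, -0.4, 5.4]
grip_width: 0.0142
grasp_force: 70.4
```

```bash

python3 -m crank '[[0,0,0.03,-0.08,0.8],[0,0,0.03,-0.15,0.8],[0,0,0.03,-0.2,0.8],[0,0,0.03,-0.2,0.8],[0,0,0.03,-0.2,0.8]]'
python3 -m crank '[[0,0,0,-0.05,0.8],[0,0,0,-0.1,0.8],[0,0,0,-0.1,0.8],[0,0,0,-0.1,0.8]]'
python3 -m crank '[[0,0,0,-0.05,0.8],[0,0,0,-0.1,0.8],[0,0,0,-0.1,0.8],[0,0,0,-0.1,0.8]]'
```

```text
clock: 40.0
tool_pos: [0.6203, 0.0739, 0.1299]
ee_rot: [[-0.241, 0.97, 0.003], [0.97, 0.241, 0.0], [-0.0, 0.003, -1.0]]
wrist_force: [-0.1, -0.0, 5.4]
grip_width: 0.0141
grasp_force: 70.5
clock: 40.4
tool_pos: [0.619, 0.0736, 0.1282]
ee_rot: [[-0.336, 0.942, -0.0], [0.942, 0.336, -0.0], [-0.0, -0.0, -1.0]]
wrist_force: [0.6, -0.6, -1.6]
grip_width: 0.0137
grasp_force: 69.6
clock: 40.8
tool_pos: [0.6187, 0.0737, 0.128]
ee_rot: [[-0.428, 0.904, -0.001], [0.904, 0.428, -0.0], [0.0, -0.001, -1.0]]
wrist_force: [0.4, 0.4, -2.8]
grip_width: 0.014
grasp_force: 69.4
```

```bash

python3 -m crank '[[0,0,0.3,0,0.8],[0,0,0.6,0,0.8],[0,0,0.85,0,0.8],[0,0,0.95,0,0.8],[0,0,0.95,0,0.8],[0,0,0.95,0,0.8]]'
```

```text
clock: 41.4
tool_pos: [0.6191, 0.0737, 0.1191]
ee_rot: [[-0.429, 0.903, 0.0], [0.903, 0.429, -0.0], [-0.0, 0.0, -1.0]]
wrist_force: [-0.3, -0.1, -2.6]
grip_width: 0.0143
grasp_force: 69.4
```

```bash

python3 -m crank '[[0,0,0.1,0.05,0.8],[0,0,0.1,0.1,0.8],[0,0,0.1,0.2,0.8],[0,0,0.14,0.27,0.8],[0,0,0.18,0.34,0.8],[0,0,0.18,0.34,0.8],[0,0,0.18,0.34,0.8]]'
python3 -c "
from h import *
print(state()['torque']);plan(.6192,.0735,.1112)"
```

```text
clock: 42.1
tool_pos: [0.6194, 0.0736, 0.1178]
ee_rot: [[-0.105, 0.994, 0.001], [0.994, 0.105, -0.0], [-0.0, 0.001, -1.0]]
wrist_force: [0.0, -1.3, -1.1]
grip_width: 0.0141
grasp_force: 69.6
[-0.01443768  0.03547138 -0.03383046]
now [0.6194 0.0736 0.1178] yaw 96.0 q1 1 q6 85 t 42.1 w 0.0141
shift [-0.01 -0.03  0.66] turn 0.0 rows>= 1
```

```bash

python3 -m crank '[[0,0,0.05,0.08,0.8],[0,0,0.1,0.17,0.8],[0,0,0.14,0.26,0.8],[0,0,0.19,0.34,0.8],[0,0,0.23,0.43,0.8],[0,0,0.28,0.52,0.8],[0,0,0.28,0.52,0.8],[0,0,0.28,0.52,0.8]]'
python3 -c "
from h import *
print(state()['torque']);plan(.6192,.0735,.1112)"
```

```text
clock: 42.9
tool_pos: [0.6193, 0.0736, 0.115]
ee_rot: [[0.402, 0.915, 0.001], [0.915, -0.402, -0.0], [0.0, 0.001, -1.0]]
wrist_force: [-1.0, -0.6, 1.9]
grip_width: 0.014
grasp_force: 70.0
[-0.17276922  0.12478873 -0.17411545]
now [0.6193 0.0736 0.115 ] yaw 66.3 q1 1 q6 115 t 42.9 w 0.0140
shift [-0.01 -0.01  0.38] turn 0.0 rows>= 1
```

```bash

python3 -m crank '[[0,0,0.04,0.08,0.8],[0,0,0.09,0.17,0.8],[0,0,0.13,0.26,0.8],[0,0,0.18,0.34,0.8],[0,0,0.22,0.43,0.8],[0,0,0.26,0.52,0.8],[0,0,0.3,0.6,0.8],[0,0,0.3,0.6,0.8]]'
python3 -m crank '[[0,0,0.03,0.05,0.8],[0,0,0.05,0.1,0.8],[0,0,0.05,0.1,0.8]]'
python3 -c "
from h import *
print(state()['torque']);plan(.6192,.0735,.1112)"
```

```text
clock: 43.7
tool_pos: [0.619, 0.0738, 0.1116]
ee_rot: [[0.849, 0.528, 0.0], [0.528, -0.849, 0.0], [0.0, -0.0, -1.0]]
wrist_force: [-0.8, -0.6, 1.4]
grip_width: 0.0144
grasp_force: 69.9
clock: 44.0
tool_pos: [0.6193, 0.0733, 0.1112]
ee_rot: [[0.897, 0.442, 0.001], [0.442, -0.897, -0.001], [0.0, 0.001, -1.0]]
wrist_force: [-0.8, -0.4, 1.8]
grip_width: 0.014
grasp_force: 69.9
[-0.26529441 -0.02929547  0.03576959]
now [0.6193 0.0733 0.1112] yaw 26.2 q1 1 q6 155 t 44.0 w 0.0140
shift [-0.   -0.02  0.  ] turn 0.0 rows>= 1
```

```bash

for i in 1 2 3; do python3 -m crank '[[0,0,0,0.04,0.8],[0,0,0,0.04,0.8],[0,0,0,0.04,0.8]]' >/dev/null; python3 -c "
from h import *
print(state()['torque'],state()['wrist_force']);plan(.6192,.0735,.1112)"; done
```

```text
[-0.59781237  0.13143549  1.31920068] [-0.39108202 -2.532225    2.87871631]
now [0.6191 0.0733 0.1112] yaw 24.0 q1 1 q6 157 t 44.3 w 0.0144
shift [ 0.01 -0.01  0.  ] turn 0.0 rows>= 1
[-0.82677239  0.27689423  2.11828528] [-0.66308753 -4.34381688  3.87121703]
now [0.6191 0.0734 0.1113] yaw 21.7 q1 1 q6 159 t 44.6 w 0.0144
shift [ 0.02 -0.    0.01] turn 0.0 rows>= 1
[-0.80204519  0.65417284  2.33753795] [-2.68093123 -3.70511238  5.20632837]
now [0.6186 0.0737 0.1113] yaw 19.4 q1 1 q6 162 t 44.9 w 0.0143
shift [0.05 0.03 0.01] turn 0.0 rows>= 1
```

```bash

python3 -m crank '[[0,0,0,0,3.4],[0,0,0,0,3.4],[0,0,0,0,3.4],[0,0,-3,0,3.4],[0,0,-7,0,3.4],[0,0,-11,0,3.4],[0,0,-11,0,3.4]]'
python3 - <<'E'
from h import *
plan(.6284,-.1356,.15,0)
im,d,p=snap('top'); c=cloud(p,d)
np.savez('top3.npz',im=im,d=d)
im,d,p=snap('scene','s4.png'); im=cv2.imread('pics/s4.png'); cv2.imwrite('pics/s4.png',cv2.resize(im[110:330,130:480],None,fx=2,fy=2))
E
```

```text
clock: 45.6
tool_pos: [0.6225, 0.0739, 0.2276]
ee_rot: [[0.945, 0.327, 0.011], [0.327, -0.945, 0.001], [0.011, 0.003, -1.0]]
wrist_force: [1.4, -0.8, 0.1]
grip_width: 0.0342
grasp_force: 0.0
now [0.6225 0.0739 0.2276] yaw 19.1 q1 1 q6 162 t 45.6 w 0.0342
shift [-6.39 19.97  7.75] turn 0.334 rows>= 5
```

View pics/s4.png

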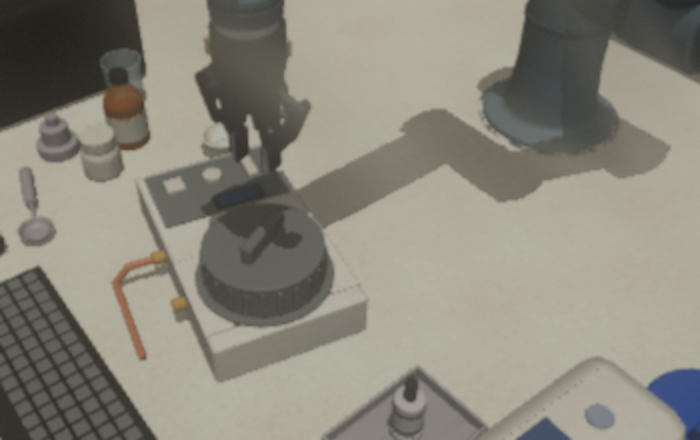

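```bash

python3 -m crank '[[-1.4,4.5,0,0,0],[-2.8,9,0,0,0],[-4.2,13.5,2,0,0],[-5.6,18,4,0,0],[-6.4,20,7,0,0],[-6.4,20,7.5,0,0],[-6.4,20,7.5,0,0],[-6.4,20,7.5,0,0]]' 40 >/dev/null
python3 - <<'E'
from h import *
plan(.6284,-.1356,.10)
s=state();T=np.array(s['tool_pos']);R=np.array(s['ee_rot'])
im,d,p=snap('wrist'); c=cloud(p,d)
for n,x,y in(('sq',.6284,-.1356),('rd',.576,-.1225),('bar',.5239,-.1126)):
    k=c[(abs(c[...,2]-.0735)<.003)&(np.hypot(c[...,0]-x,c[...,1]-y)<.03)]; print(n,len(k),(k.min(0)+k.max(0))/2,np.ptp(k,axis=0))
rel=(c-T)@R*100; m=(np.hypot(rel[...,0],rel[...,1])<2)&(rel[...,2]<2.5); k=rel[m]; print('tip z',np.percentile(k[:,2],[50,90,99,99.9]))
E
```

```text
now [ 0.6242 -0.135   0.146 ] yaw 19.2 q1 -18 q6 143 t 46.5 w 0.0001
shift [0.38 0.2  4.6 ] turn 0.0 rows>= 1
sq 1451 [ 0.62883712 -0.13270182  0.07319285] [0.03050052 0.0305096  0.00533065]
rd 925 [ 0.57548261 -0.12056991  0.07306282] [0.02688908 0.02693661 0.00505916]
bar 250 [ 0.52649061 -0.10346597  0.07287756] [0.01455334 0.03330572 0.00471473]
tip z [-7.13506645 -3.74276442 -2.09375397 -1.66502891]
```

```bash

python3 -m crank '[[0.4,0.15,3,0,0],[0.4,0.15,6,0,0],[0.4,0.15,7.5,0,0],[0.4,0.15,7.8,0,0],[0.4,0.15,7.8,0,0],[0.4,0.15,7.8,0,0]]'

```

```text
clock: 47.15
tool_pos: [0.6301, -0.1362, 0.07]
ee_rot: [[0.944, 0.329, 0.003], [0.329, -0.944, -0.001], [0.003, 0.002, -1.0]]
wrist_force: [0.9, 0.7, -0.5]
grip_width: -0.0
grasp_force: 0.0
```

Slight bias; step down while watching force.

```bash

python3 -m crank '[[-0.1,0,0.5,0,0],[-0.1,0,0.8,0,0],[-0.1,0,0.8,0,0]]' | grep -E 'pos|force'
for i in 1 2 3; do python3 -m crank '[[0,0,0.15,0,0],[0,0,0.2,0,0],[0,0,0.2,0,0]]' | grep -E 'pos|wrist'; done
```

```text
tool_pos: [0.6278, -0.1368, 0.0601]
wrist_force: [-0.0, 0.4, 1.0]
grasp_force: 0.6
tool_pos: [0.6278, -0.1368, 0.0583]
wrist_force: [0.2, -0.4, 3.2]
tool_pos: [0.6278, -0.1368, 0.0562]
wrist_force: [0.0, -0.1, 2.9]
tool_pos: [0.6279, -0.1368, 0.0553]
wrist_force: [-3.1, 0.3, 9.7]
```

```bash

python3 -m crank '[[0,0,-2,0,0],[0,0,-5,0,0],[0,0,-6,0,0],[0,0,-6,0,0],[0,0,-6,0,0]]' >/dev/null
python3 -c "
from h import *
plan(.5235,-.1115,.10)"
```

```text
now [ 0.6271 -0.1365  0.1128] yaw 19.2 q1 -18 q6 143 t 48.9 w 0.0000
shift [-8.96 -5.77  1.29] turn 0.0 rows>= 3
```

```bash

python3 -m crank '[[-3,-2,0,0,0],[-6,-4,0,0,0],[-9,-5.8,0,0,0],[-9,-5.8,1,0,0],[-9,-5.8,2.5,0,0],[-9,-5.8,3.8,0,0],[-9,-5.8,3.8,0,0],[-9,-5.8,3.8,0,0]]' | grep -E 'pos|wrist'
python3 -c "
from h import *
plan(.5235,-.1115,.062)"
```

```text
tool_pos: [0.5231, -0.1113, 0.075]
wrist_force: [-0.4, 0.0, -0.6]
now [ 0.5231 -0.1113  0.075 ] yaw 19.2 q1 -19 q6 142 t 49.6 w 0.0001
shift [0.03 0.03 1.3 ] turn 0.0 rows>= 1
```

```bash

python3 -m crank '[[0,0,0.6,0,0],[0,0,1.2,0,0],[0,0,1.4,0,0],[0,0,1.4,0,0]]' | grep -E 'pos|wrist'
for i in 1 2 3; do python3 -m crank '[[0,0,0.15,0,0],[0,0,0.2,0,0],[0,0,0.2,0,0]]' | grep -E 'pos|wrist'; done
```

```text
tool_pos: [0.5233, -0.1114, 0.0616]
wrist_force: [-0.4, 1.1, 0.4]
tool_pos: [0.5238, -0.1115, 0.0603]
wrist_force: [-1.4, -0.2, 1.2]
tool_pos: [0.5238, -0.1115, 0.0582]
wrist_force: [-0.5, 0.0, 2.5]
tool_pos: [0.5238, -0.1116, 0.0562]
wrist_force: [1.0, 0.5, 3.6]
```

```bash

python3 -m crank '[[0,0,0.15,0,0],[0,0,0.2,0,0],[0,0,0.2,0,0]]' | grep -E 'pos|wrist'
python3 -m crank '[[0,0,-2,0,0],[0,0,-5,0,0],[0,0,-6,0,0],[0,0,-6,0,0],[0,0,-6,0,0]]' >/dev/null
python3 -c "
from h import *
plan(.576,-.122,.10)"
```

```text
tool_pos: [0.5239, -0.1115, 0.0552]
wrist_force: [-2.2, 1.4, 10.8]
now [ 0.5231 -0.1113  0.113 ] yaw 19.2 q1 -19 q6 142 t 51.8 w 0.0002
shift [4.65 2.75 1.29] turn 0.0 rows>= 2
```

```bash

python3 -m crank '[[2.3,1.4,0,0,0],[4.65,2.75,0,0,0],[4.65,2.75,1.5,0,0],[4.65,2.75,3.5,0,0],[4.65,2.75,4.6,0,0],[4.65,2.75,5.1,0,0],[4.65,2.75,5.1,0,0]]' | grep -E 'pos|wrist'
for i in 1 2 3 4; do python3 -m crank '[[0,0,0.15,0,0],[0,0,0.2,0,0],[0,0,0.2,0,0]]' | grep -E 'pos|wrist'; done
```

```text
tool_pos: [0.5752, -0.1218, 0.0617]
wrist_force: [0.3, -0.3, 0.1]
tool_pos: [0.577, -0.1223, 0.0617]
wrist_force: [0.4, -0.1, 0.7]
tool_pos: [0.5771, -0.1224, 0.0595]
wrist_force: [0.4, -0.1, 1.6]
tool_pos: [0.5771, -0.1223, 0.0573]
wrist_force: [1.2, -0.6, 2.7]
tool_pos: [0.5771, -0.1224, 0.0554]
wrist_force: [1.4, -1.0, 3.5]
```

```bash

python3 -m crank '[[0,0,0.15,0,0],[0,0,0.2,0,0],[0,0,0.2,0,0]]' | grep -E 'pos|wrist'
python3 -m crank '[[0,0,-2,0,0],[0,0,-6,0,0],[0,0,-10,0,0],[0,0,-14,0,0],[-5,5,-16,0,0],[-9,9,-16,0,0],[-9,9,-16,0,0]]' | grep -E 'pos|wrist|clock'
python3 - <<'E'
from h import *
im,d,p=snap('scene','s5.png')
E
```

```text
tool_pos: [0.5772, -0.1224, 0.0552]
wrist_force: [-2.4, -0.0, 15.4]
clock: 54.65
tool_pos: [0.5193, -0.2387, 0.2131]
wrist_force: [-0.1, -0.7, -1.1]
```

View pics/s5.png

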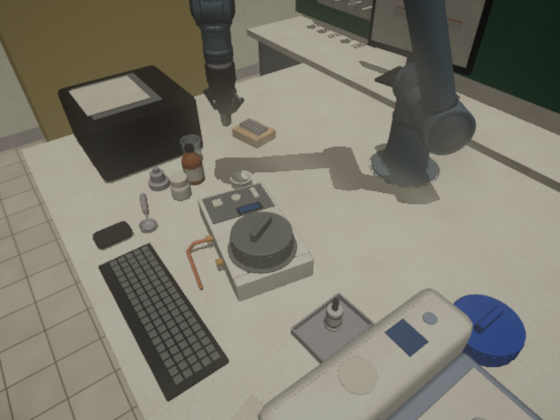

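The final picture shows the cap home on the neck, the spent cartridge standing in the tray, and the bottle, beaker and jar upright. The robot is clear of everything, so I am handing in.

```bash
python3 -c "
from workcell import close_job
print(close_job())"
```

```text
the job is handed in; nothing more can be done
None
```

The job is handed in at about 55 s on the robot's clock: the one spent cartridge is in the tray, all four fresh cartridges are in the pot, the cap is screwed home, and the square, bar and round keys were pressed right down in that order, with the bottle, beaker and jar still standing.

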